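# Make up the off-site backup kit and the drive-swap kit

## Task

Make up the two kits from the things laid out along the front of the shelf. The off-site backup kit goes in the blue case: the orange drive seated in the large recess and the red memory stick in the small one. The drive-swap kit goes in the steel tray: the finned SSD enclosure, the yellow bit driver and the green memory stick, all lying flat on the tray's floor with none on top of another; set each thing down rather than dropping it, and leave the white stick, the paperweight and the acrylic box where they are.

Things in the scene. Friction and masses are not known exactly. Their poses are not given: they have to be found in the camera images.
- case: blue silicone drive case opened flat, firm on the shelf. Origin: on the shelf under the middle of its base half, 98 (x) x 170 (y) x 22 mm high; hollow lid half (16 mm high) open on its +x side. Two grey-lined recesses in the top, 5 mm deep (floors 17 mm above the shelf): large, 66 (x) x 108 (y), centre x 0, y -27 mm, for the drive; small, 74 (x) x 32 (y), centre x 0, y +61 mm, for a stick. z up.
- tray: the stainless steel magnet tray, open, empty, standing firm on the shelf, 140 (x) x 240 (y) mm. Origin: on the shelf under its middle. Flat floor 9 mm above the shelf, 134 x 234 mm inside, walls 3 mm thick rising to 31 mm above the shelf. z up. There is no noticeable magnetic pull.
- drive_center (a point): rugged portable drive with an orange bumper and a grey top panel, lying flat, 96 (x) x 54 (y) x 15 mm. Point: its centre, 7.5 mm above what it lies on; x along its length, z up. About 110 g.
- enclosure_center (a point): dark metal finned SSD enclosure (a black and dark-grey bar with lengthwise cooling fins), lying flat, 100 (x) x 32 (y) x 14 mm. Point: its centre, 7 mm above what it lies on; x along its length, z up. About 85 g.
- driver_center (a point): precision bit driver with a yellow eight-sided handle, lying down, 100 mm long (x) in all. Handle 14 mm across the flats and 70 mm long, from 41 mm behind to 29 mm ahead of the point; black cap at the -x end, steel bit at the +x end. Point: on its axis, half-way along, 7 mm above what it lies on; x along its length. About 45 g.
- stick_red_center (a point): red memory stick lying flat, red body 46 x 20 x 12 mm with a bare metal plug 16 x 12 x 5 mm at its +x end (62 x 20 x 12 mm overall). Point: its middle, 6 mm above what it lies on; x along its length, z up. About 22 g.
- stick_green_center (a point): green memory stick lying flat, green body 46 x 20 x 12 mm with a bare metal plug 16 x 12 x 5 mm at its +x end (62 x 20 x 12 mm overall). Point: its middle, 6 mm above what it lies on; x along its length, z up. About 22 g.
- stick_white_center (a point): white memory stick lying flat, white body 46 x 20 x 12 mm with a bare metal plug 16 x 12 x 5 mm at its +x end (62 x 20 x 12 mm overall). Point: its middle, 6 mm above what it lies on; x along its length, z up. About 22 g. It is spare and stays where it is.
- paperweight: round domed glass paperweight with a blue core, 70 mm in diameter, 48 mm high. Origin: centre of its underside. Loose, to be left alone.
- acrylic_box: small clear acrylic box with a closed hinged lid and screws inside, 65 (x) x 90 (y) x 34 mm. Origin: centre of its underside. Loose, to be left alone.
There are look-alikes about, which are no part of the job. Of the things shaped like the part that bears drive_center, the orange one is meant.

How it is judged:
By the outcome, as a careful person would: the job done as asked, in the order asked, and still so for the second after the job is handed in, with the robot touching nothing.
It also fails if it takes over 128 s, if anything falls off the work surface, if the arm or the gripper's body presses on something with over 40 N, if the wrist force passes 120 N, or if a joint passes its speed limit or range.

## Robot

A 7-joint arm with a two-finger parallel gripper is mounted at the origin on the work surface. World frame = base frame: x ahead of the robot, y to its left, z up, the work surface at z = 0. Lengths are in mm, angles in rad, forces in N, time in s.
With the tool pointing down it reaches from about 400 to 850 mm from the base axis. Payload 10.4 kg.
Tool frame: the origin (TCP) lies midway between the tips of the shut fingers; the grasp point (between the pads) lies 19 mm behind it; z points along the fingers, y is the direction in which the jaws open and shut (so a half turn about z gives the same grasp; the last joint's range is limited). The gripper opens to 85 mm and grips with 20 to 120 N. Pads are 22 mm wide; open, the fingers measure 114 mm over their backs; the gripper's body (76 mm by 85 mm) begins 54 mm behind the grasp point. The pads swing forward as they close: fully open they stand 13 mm farther back than shut.
Start: joints at [1.143, 0.332, -0.065, 1.46, 0.022, 1.35, -0.088], TCP at [246.17, -574.501, 231.338] pointing down, gripper open.
Joint ranges: [-2.6, 2.6], [-0.5, 2.12], [-1.47, 1.34], [0.16, 2.42], [-1.27, 4.41], [0.06, 2.06], [-2.6, 2.6]. Speed limits (rad/s): [2.22, 2.22, 2.79, 2.79, 3.14, 3.14, 3.14].

## Interface

Orientations are given as a unit quaternion [x, y, z, w].
In Python, from station import env gives the robot as it stands.
- The arm moves only by the tool send_rows, never from a script. Its argument "increments" is a list of rows, each an object with "linear": the shift along the tool's x, y, z in m, a list of three; "turn": the turn about the tool's z in degrees. A call has exactly 5 rows; each row shifts and turns the commanded pose from where the row before left it, along the tool's axes as they then stand; what a row does not reach is not made up. A row lasts 1/8 s, in which the tool goes at most 62.5 mm and 10.7 degrees, less where a joint would pass 70% of its speed; a pose out of reach is approached as far as the arm can. A call with a gripper value outside its range is refused whole. "claw" is the gripper's target within -1 to 1 (fully open at 1, half-way at 0, shut at -1), set as the call begins (left out, the last holds). The fingers move at their own pace and stop on an object; "grip_force" is the grip in N (left out, the last holds). Time passes only in rows, so rows that do not move let the fingers close, or fill a call up. It gives the time, the measured TCP pose, the force and the opening at its end, in the units of the state.
- env.read_state(): the state, without advancing time (a new reading comes with each control period).
- env.snapshot(name): name is "scene" or "top" or "wrist"; returns (picture, depth): 480x640x3 uint8, red, green, blue; 480x640 float32, mm along the optical axis (not along the pixel's ray), 0 where there is no reading.
- env.camera_params(name): a dict with "K" (3x3 intrinsics, pixels), "world_from_camera" (4x4, takes a point from camera to world coordinates); the wrist camera has in their place "tool_from_camera" (4x4, takes a point from camera to tool coordinates, whose origin is the TCP and whose axes are the flange's). Camera axes: x right, y up, looking along -z (the intrinsics and any distortion apply to the point x, -y, -z); pixel columns grow to the right and rows downward; lengths in mm; the calibration is good to about 2 mm. A picture is of the moment at which its call begins: read the wrist's pose just before it. camera_params takes no time and is no camera call.
- env.close_job(): hands the job in, once; it reports no verdict.
The state is a dict: "clock": time; "q": joint angles; "joint_velocities": joint speeds; "tau": joint torques, N m; "position": TCP position; "tool_rot": TCP orientation; "ft_force": force on the tool from outside, world axes, zero at the start; "ft_torque": the same for the moment, N m; "grip_width": finger opening in mm.
Only numpy, scipy, OpenCV 4.12 (cv2) and the standard library are available. Lean on these libraries where they do the work, as an engineer would, in place of code of your own. Each camera call takes 0.05 s, during which the arm holds its last target. There are 200 camera calls.

## Working session

There is one attempt and no reset: what is moved stays moved. The work goes in short steps, Python scripts to look and compute and a tool call to move; the robot and the scene stay as the last step left them, time stands still between calls to the robot, and variables do not carry over. Pictures are saved under pics/ and viewed, about 12 in all and at most 16, crops included, and the job is handed in when it is done.

Besides the shell and the picture viewer there is one more tool, called after "Call:" as name(argument=value, ...) on one line, values as JSON. send_rows: Moves the arm, as the interface text tells. Its arguments: {"type":"object","properties":{"increments":{"type":"array","items":{"type":"object","properties":{"linear":{"type":"array","items":{"type":"number"}},"turn":{"type":"number"}}}},"claw":{"type":"number"},"grip_force":{"type":"number"}},"required":["increments"]}

```bash
mkdir -p pics; ls
python3 - <<'E'
from station import env
import cv2,numpy as np
s=env.read_state();print({k:np.round(v,3).tolist() for k,v in s.items()})
for n in("scene","top"):
    p,d=env.snapshot(n);cv2.imwrite(f"pics/{n}0.png",p[:,:,::-1]);np.savez(f"pics/{n}0.npz",p=p,d=d)
    c=env.camera_params(n);print(n,c)
print(env.camera_params("wrist"))
E
```

```text
pics
{'clock': 0.0, 'q': [1.143, 0.333, -0.065, 1.461, 0.022, 1.35, -0.089], 'joint_velocities': [0.001, 0.001, -0.0, -0.001, -0.0, -0.0, 0.001], 'tau': [0.001, -62.545, 0.049, -39.159, 0.016, 0.01, -0.0], 'position': [246.003, -574.118, 230.503], 'tool_rot': [0.98, 0.201, -0.0, -0.001], 'ft_force': [0.229, 0.914, -0.454], 'ft_torque': [-0.006, -0.055, -0.019], 'grip_width': 85.443}
scene {'K': array([[532.43542489,   0.        , 326.85265398],
       [  0.        , 532.43542489, 236.69070313],
       [  0.        ,   0.        ,   1.        ]]), 'world_from_camera': array([[ 8.89462423e-01, -4.01366579e-01,  2.18543972e-01,
         7.73527889e+02],
       [ 4.56989953e-01,  7.76850592e-01, -4.33201271e-01,
        -5.50663276e+02],
       [ 4.09649815e-03,  4.85188651e-01,  8.74399904e-01,
         1.14777374e+03],
       [ 0.00000000e+00,  0.00000000e+00,  0.00000000e+00,
         1.00000000e+00]])}
top {'K': array([[451.2443565 ,   0.        , 321.35028573],
       [  0.        , 451.2443565 , 239.300815  ],
       [  0.        ,   0.        ,   1.        ]]), 'world_from_camera'
[... 166 characters left out ...]
+01],
       [ 4.77356994e-06,  2.17115805e-01,  9.76145853e-01,
         1.17601299e+03],
       [ 0.00000000e+00,  0.00000000e+00,  0.00000000e+00,
         1.00000000e+00]])}
{'K': array([[357.65867435,   0.        , 320.7679906 ],
       [  0.        , 357.65867435, 238.12334019],
       [  0.        ,   0.        ,   1.        ]]), 'tool_from_camera': array([[ 1.54848006e-04,  9.50075764e-01,  3.12019259e-01,
         8.00923088e+01],
       [ 9.99999949e-01, -2.34352644e-04,  2.17309564e-04,
         1.16263301e-01],
       [ 2.79583088e-04,  3.12019209e-01, -9.50075752e-01,
        -1.43332495e+02],
       [ 0.00000000e+00,  0.00000000e+00,  0.00000000e+00,
         1.00000000e+00]])}
```

View pics/top0.png

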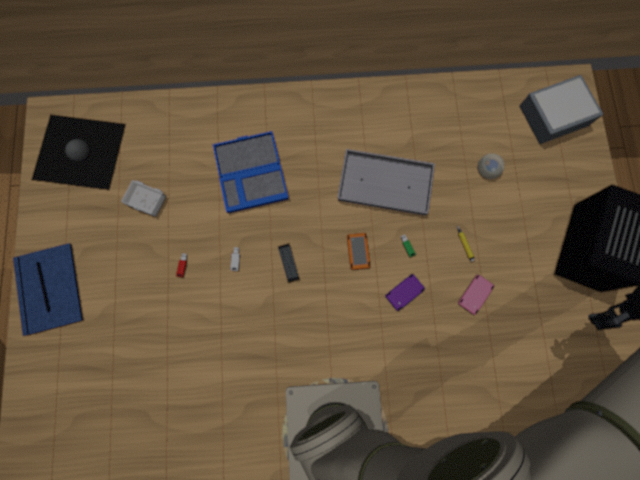

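View pics/scene0.png

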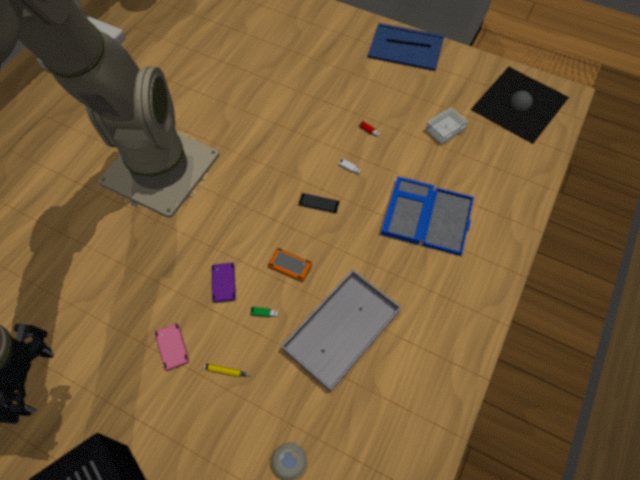

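The shaped-alike drives are orange (358,251), purple (405,292) and pink (476,295) in the top view. The orange one fits. Next I localise everything from depth and make an enlarged crop.

```bash
cat > h.py <<'E'
import numpy as np,cv2
from station import env
def cloud(n,p,d,T=None):
    c=env.camera_params(n);K=c["K"]
    v,u=np.mgrid[:480,:640]
    X=np.stack([(u-K[0,2])*d/K[0,0],-(v-K[1,2])*d/K[1,1],-d],-1)
    W=c["world_from_camera"] if T is None else T@c["tool_from_camera"]
    return X@W[:3,:3].T+W[:3,3]
def toolT(s):
    from scipy.spatial.transform import Rotation as R
    T=np.eye(4);T[:3,:3]=R.from_quat(s["tool_rot"]).as_matrix();T[:3,3]=s["position"];return T
def rect(P):
    (cx,cy),(w,h),a=cv2.minAreaRect(P[:,:2].astype(np.float32))
    if w<h: w,h,a=h,w,a+90
    return np.round([cx,cy,w,h,(a+90)%180-90],1)
def hsvmask(p,c):
    H=cv2.cvtColor(p,cv2.COLOR_RGB2HSV);h,s,v=[H[...,i].astype(int) for i in range(3)]
    return {"orange":(h>=6)&(h<14)&(s>190)&(v>120),"red":((h<5)|(h>174))&(s>170)&(v>90),
     "yellow":(h>=24)&(h<33)&(s>170)&(v>100),"green":(h>45)&(h<80)&(s>130),"blue":(h>104)&(h<122)&(s>150)&(v>70),
     "dark":(v<70),"white":(s<40)&(v>150)}[c]
E
python3 - <<'E'
from h import *
boxes={"top":dict(orange=(340,228,378,275),red=(170,248,195,282),yellow=(452,222,482,266),green=(397,230,420,262),dark=(272,238,306,288),blue=(205,125,295,220),white=(226,243,246,274)),
"scene":dict(orange=(262,240,318,285),red=(352,115,385,140),yellow=(198,355,255,382),green=(245,300,285,322),dark=(292,188,346,218),blue=(376,170,480,262),white=(332,153,368,178))}
for n in boxes:
    z=np.load(f"pics/{n}0.npz");p,d=z["p"],z["d"];C=cloud(n,p,d)
    for c,(a,b,e,f) in boxes[n].items():
        m=np.zeros(d.shape,bool);m[b:f,a:e]=hsvmask(p,c)[b:f,a:e];m&=d>0
        P=C[m];zz=P[:,2];
        print(n,c,m.sum(),rect(P) if m.sum()>3 else "", np.round(np.percentile(zz,[5,50,95]),1))
    if n=="top":
        m=np.zeros(d.shape,bool);m[145:222,330:440]=1;m&=C[...,2]>22;print("tray",rect(C[m]))
        m=np.zeros(d.shape,bool);m[248:300,165:500]=0
img=np.load("pics/top0.npz")["p"]
cv2.imwrite("pics/crop1.png",cv2.resize(img[220:320,340:500],(800,500),interpolation=cv2.INTER_CUBIC)[:,:,::-1])
E
```

```text
top orange 83 [443.2 -92.4  89.7  49.1   1.7] [10.7 14.  17.6]
top red 86 [429.7 372.7  35.3  17.1 -11. ] [ 8.  11.1 15.1]
top yellow 109 [ 441.3 -375.6   68.7   11.7   15.5] [ 8.1 12.8 16.2]
top green 75 [ 441.8 -226.    38.2   14.1   20.7] [ 7.6 11.9 15.2]
top dark 411 [424.1  92.   99.1  29.3  13.1] [ 5.8 11.2 16. ]
top blue 1166 [683.8 184.9 203.3 166.2   9.9] [11.9 20.2 24.7]Traceback (most recent call last):
  File "<stdin>", line 9, in <module>
    return _quantile_unchecked(
        a, q, axis, out, overwrite_input, method, keepdims, weights)
    return _ureduce(a,
                    func=_quantile_ureduce_func,
    ...<5 lines>...
                    overwrite_input=overwrite_input,
                    method=method)
    r = func(a, **kwargs)
    result = _quantile(arr,
                       quantiles=q,
    ...<2 lines>...
                       out=out,
                       weights=wgt)
    slices_having_nans = np.isnan(arr[-1, ...])
                                  ~~~^^^^^^^^^
IndexError: index -1 is out of bounds for axis 0 with size 0
```

Run:
```python
from h import *
boxes=dict(orange=(262,240,318,285),red=(352,115,385,140),yellow=(198,355,255,382),green=(245,300,285,322),dark=(292,188,346,218),blue=(376,170,480,262))
n="scene";z=np.load(f"pics/{n}0.npz");p,d=z["p"],z["d"];C=cloud(n,p,d)
for c,(a,b,e,f) in boxes.items():
    m=np.zeros(d.shape,bool);m[b:f,a:e]=hsvmask(p,c)[b:f,a:e];m&=d>0
    print(c,m.sum(),rect(C[m]),np.round(np.median(C[m][:,2]),1))
m=np.zeros(d.shape,bool);m[265:395,275:405]=1;m&=(C[...,2]>22)&(C[...,2]<40);print("tray s",rect(C[m]))
z=np.load("pics/top0.npz");p,d=z["p"],z["d"];C=cloud("top",p,d)
m=np.zeros(d.shape,bool);m[145:222,330:440]=1;m&=(C[...,2]>22);print("tray t",rect(C[m]))
cv2.imwrite("pics/crop1.png",cv2.resize(p[220:320,340:500],(800,500),interpolation=cv2.INTER_CUBIC)[:,:,::-1])
```

```text
orange 72 [445.5 -94.6  92.   50.2   2.8] 14.6
red 63 [430.2 370.3  40.4  17.2 -15.8] 11.7
yellow 212 [ 442.  -378.8   70.9   13.9   15.8] 12.6
green 137 [ 443.  -228.7   40.    19.7   21.4] 11.6
dark 460 [425.5  93.2  97.4  36.5  12.4] 12.8
blue 1432 [686.2 183.7 201.2 173.3   9.6] 20.1
tray s [ 625.3 -181.1  245.   144.5   76.1]
tray t [ 447.5 -138.   512.5  243.9  -13.7]
```

View pics/crop1.png

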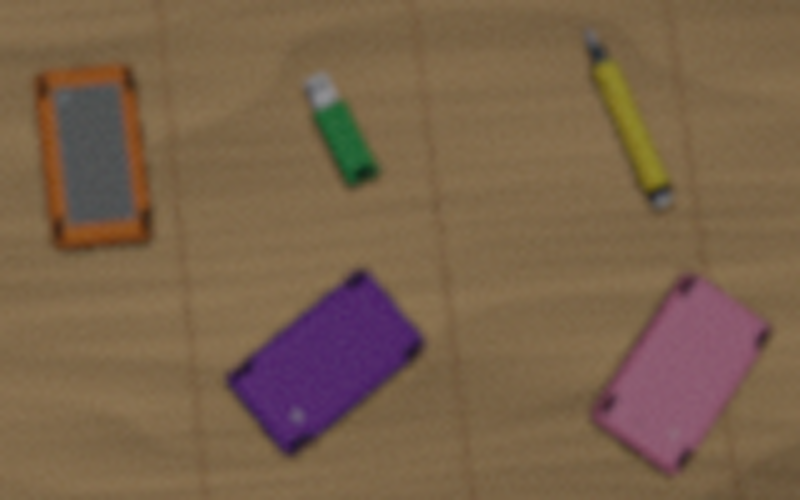

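The crop shows the orange drive with its grey panel at crop (93,155). The purple (325,362) and pink (680,373) ones are solid-coloured look-alikes, so the target is confirmed.

```bash
cat > plan.py <<'E'
import sys
from h import *
# usage: plan x y z yaw nrows [yaw rows spread equally]; chained: several targets separated by /
def yawof(s): T=toolT(s); return np.degrees(np.arctan2(T[1,0],T[0,0]))
def plan(args):
    s=env.read_state();P=np.array(s["position"]);Y=yawof(s)
    print("now",np.round(P,1),round(Y,2),"t",round(s["clock"],2),"w",round(s["grip_width"],1),"F",np.round(s["ft_force"],1))
    for seg in " ".join(args).split("/"):
        x,y,z,yaw,n=map(float,seg.split());n=int(n);D=np.array([x,y,z])-P;dy=(yaw-Y+180)%360-180
        st=D/n
        for i in range(n):
            a=np.radians(Y);v=[st[0]*np.cos(a)+st[1]*np.sin(a),st[0]*np.sin(a)-st[1]*np.cos(a),-st[2]]
            print('{"linear":[%.4f,%.4f,%.4f],"turn":%.2f}'%(*np.array(v)/1000,-dy/n));Y+=dy/n
        P=P+D;print("--",np.round(P,1),round(Y,1))
if len(sys.argv)>1: plan(sys.argv[1:])
E
python3 plan.py 444 -93.5 200 2.5 12
```

```text
now [ 246.  -574.2  230.6] 23.19 t 0.1 w 85.2 F [ 0.4 -0.1 -0.4]
{"linear":[0.0309,-0.0303,0.0025],"turn":1.72}
{"linear":[0.0300,-0.0312,0.0025],"turn":1.72}
{"linear":[0.0291,-0.0321,0.0025],"turn":1.72}
{"linear":[0.0281,-0.0330,0.0025],"turn":1.72}
{"linear":[0.0271,-0.0338,0.0025],"turn":1.72}
{"linear":[0.0260,-0.0346,0.0025],"turn":1.72}
{"linear":[0.0250,-0.0354,0.0025],"turn":1.72}
{"linear":[0.0239,-0.0361,0.0025],"turn":1.72}
{"linear":[0.0228,-0.0368,0.0025],"turn":1.72}
{"linear":[0.0217,-0.0375,0.0025],"turn":1.72}
{"linear":[0.0206,-0.0381,0.0025],"turn":1.72}
{"linear":[0.0194,-0.0387,0.0025],"turn":1.72}
-- [444.  -93.5 200. ] 2.5
```

Call:
send_rows(increments=[{"linear": [0.031, -0.03, 0.0025], "turn": 1.7}, {"linear": [0.03, -0.031, 0.0025], "turn": 1.7}, {"linear": [0.029, -0.032, 0.0025], "turn": 1.7}, {"linear": [0.028, -0.033, 0.0025], "turn": 1.7}, {"linear": [0.027, -0.034, 0.0025], "turn": 1.7}], claw=0.65, grip_force=40)

```text
clock: 0.72
position: [328.8, -373.1, 218.5]
tool_rot: [0.992, 0.127, -0.0, -0.0]
ft_force: [0.6, -0.6, 0.9]
grip_width: 70.4
```

Call:
send_rows(increments=[{"linear": [0.026, -0.0346, 0.0025], "turn": 1.7}, {"linear": [0.025, -0.0354, 0.0025], "turn": 1.7}, {"linear": [0.024, -0.036, 0.0025], "turn": 1.7}, {"linear": [0.023, -0.037, 0.0025], "turn": 1.7}, {"linear": [0.0217, -0.0375, 0.0025], "turn": 1.7}])

```text
clock: 1.35
position: [410.8, -172.6, 206.1]
tool_rot: [0.999, 0.053, -0.0, 0.0]
ft_force: [0.0, -0.2, 0.3]
grip_width: 70.4
```

Call:
send_rows(increments=[{"linear": [0.0206, -0.038, 0.0025], "turn": 1.7}, {"linear": [0.0194, -0.0387, 0.0025], "turn": 1.7}, {"linear": [0, 0, 0], "turn": 0}, {"linear": [0, 0, 0], "turn": 0}, {"linear": [0, 0, 0], "turn": 0}])

```text
clock: 1.98
position: [442.9, -95.0, 201.2]
tool_rot: [1.0, 0.024, -0.0, 0.0]
ft_force: [-0.5, 0.4, 1.4]
grip_width: 70.5
```

```bash
cat > look.py <<'E'
import sys
from h import *
from plan import yawof
def look(name):
    s=env.read_state();p,d=env.snapshot("wrist");C=cloud("wrist",p,d,toolT(s))
    cv2.imwrite(f"pics/{name}.png",p[:,:,::-1]);np.savez(f"pics/{name}.npz",p=p,d=d,C=C,T=toolT(s))
    print(np.round(s["position"],1),round(yawof(s),2),"t",round(s["clock"],2),"w",round(s["grip_width"],1),"F",np.round(s["ft_force"],1))
    return p,d,C
def blob(p,d,C,c,zmin=4,zmax=40):
    m=(hsvmask(p,c)&(d>0)&(C[...,2]>zmin)&(C[...,2]<zmax)).astype(np.uint8)
    n,l,st,_=cv2.connectedComponentsWithStats(m)
    for i in np.argsort(-st[1:,4])[:2]+1:
        if st[i,4]>60: print(c,st[i].tolist(),rect(C[l==i]),round(float(np.median(C[l==i][:,2])),1))
if __name__=="__main__":
    p,d,C=look(sys.argv[1])
    for c in sys.argv[2:]: blob(p,d,C,c)
E
python3 look.py w1 orange green
```

```text
now [442.9 -95.  201.2] 2.7 t 1.98 w 70.5 F [-0.5  0.4  1.4]Traceback (most recent call last):
  File "look.py", line 3, in <module>
    from plan import yawof
  File "plan.py", line 15, in <module>
    if len(sys.argv)>1: plan(sys.argv[1:])
                        ~~~~^^^^^^^^^^^^^^
  File "plan.py", line 9, in plan
    x,y,z,yaw,n=map(float,seg.split());n=int(n);D=np.array([x,y,z])-P;dy=(yaw-Y+180)%360-180
    ^^^^^^^^^^^
ValueError: could not convert string to float: 'w1'
```

Motion tracks well.

```bash
sed -i 's/^if len.*/if __name__=="__main__": plan(sys.argv[1:])/' plan.py; python3 look.py w1 orange green
```

```text
[442.9 -95.  201.2] 2.7 t 1.98 w 70.5 F [-0.5  0.4  1.4]
green [444, 191, 28, 47, 828] [ 443.9 -226.8   43.4   19.7   20.1] 12.6
```

View pics/w1.png

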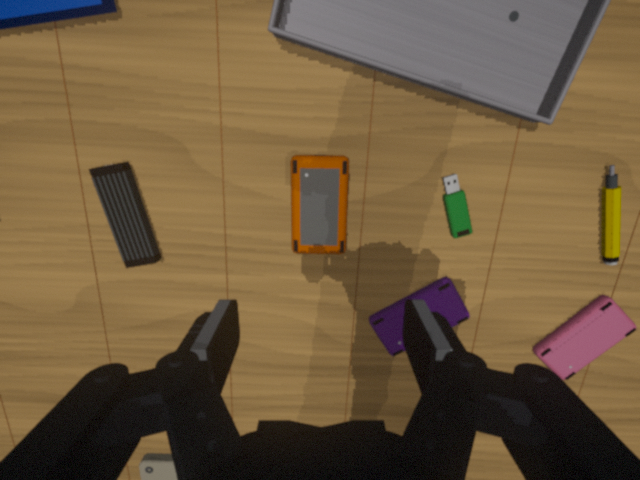

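The wrist view shows the orange drive at (320,205), green stick (457,208), enclosure (125,215), yellow driver (612,215), tray at top right and the fingertips at (225,305) and (418,305). Next I measure by height.

```bash
cat >> look.py <<'E'
def hseg(name,u,v,zlo=7,zhi=25,box=None):
    z=np.load(f"pics/{name}.npz");C,d=z["C"],z["d"]
    m=((d>0)&(C[...,2]>zlo)&(C[...,2]<zhi)).astype(np.uint8)
    n,l=cv2.connectedComponents(m,connectivity=4)
    if l[v,u]==0: print("none",C[v,u]);return
    P=C[l==l[v,u]];print((u,v),len(P),rect(P),"ctr",np.round((np.percentile(P,2,0)+np.percentile(P,98,0))/2,1))
E
python3 - <<'E'
from look import *
for u,v in((320,205),(457,215),(125,215),(612,225),(330,60)):hseg("w1",u,v,zhi=40 if v==60 else 25)
z=np.load("pics/w1.npz");C,T,d=z["C"],z["T"],z["d"]
L=(C-T[:3,3])@T[:3,:3]
for sl in (np.s_[290:340,195:240],np.s_[290:340,405:445]):
    q=L[sl].reshape(-1,3);q=q[(q[:,2]>-80)&(q[:,2]<20)];print(len(q),np.round(np.percentile(q,[1,50,99],0),1).tolist())
E
```

```text
(320, 205) 5557 [444.8 -93.   96.5  54.    2. ] ctr [446.2 -92.9  14.5]
(457, 215) 1226 [ 450.8 -224.5   61.3   20.5   20.2] ctr [ 450.5 -225.2   11. ]
(125, 215) 3845 [425.9  92.8 100.6  34.1  12.6] ctr [426.8  91.9  12.3]
(612, 225) 1511 [ 447.9 -376.   100.9   15.3   16. ] ctr [ 446.8 -375.7   11.6]
none [ 5.73437474e+02 -9.69705335e+01  2.47211158e-02]
1464 [[-6.5, -47.6, -40.3], [10.1, -36.9, -24.2], [11.4, -34.9, -9.3]]
1352 [[-3.7, 34.9, -40.3], [10.4, 37.2, -24.7], [11.5, 47.4, -11.3]]
```

Sizes match the descriptions exactly. Descend on the drive, with the tips about 8 mm above the shelf.

```bash
python3 plan.py 444.8 -93 100 2 3 / 444.8 -93 2 2 1
```

```text
now [443.  -94.9 201.3] 2.7 t 2.02 w 70.6 F [-0.5  0.4 -0.3]
{"linear":[0.0006,-0.0006,0.0338],"turn":0.23}
{"linear":[0.0006,-0.0006,0.0338],"turn":0.23}
{"linear":[0.0006,-0.0006,0.0338],"turn":0.23}
-- [444.8 -93.  100. ] 2.0
{"linear":[0.0000,0.0000,0.0980],"turn":-0.00}
-- [444.8 -93.    2. ] 2.0
```

Call:
send_rows(increments=[{"linear": [0.0006, -0.0006, 0.05], "turn": 0.25}, {"linear": [0.0006, -0.0006, 0.055], "turn": 0.25}, {"linear": [0.0006, -0.0006, 0.05], "turn": 0.2}, {"linear": [0, 0, 0.03], "turn": 0}, {"linear": [0, 0, 0.009], "turn": 0}])

```text
clock: 2.65
position: [443.8, -92.4, 5.8]
tool_rot: [1.0, 0.018, -0.001, -0.0]
ft_force: [0.1, 0.2, -0.6]
grip_width: 70.2
```

Call:
send_rows(increments=[{"linear": [0, 0, 0.005], "turn": 0}, {"linear": [0, 0, 0], "turn": 0}, {"linear": [0, 0, 0], "turn": 0}, {"linear": [0, 0, 0], "turn": 0}, {"linear": [0, 0, 0], "turn": 0}])

```text
clock: 3.28
position: [445.2, -92.1, 2.6]
tool_rot: [1.0, 0.018, 0.0, 0.0]
ft_force: [-0.4, -0.2, -0.2]
grip_width: 70.1
```

Call:
send_rows(increments=[{"linear": [0, 0, 0], "turn": 0}, {"linear": [0, 0, 0], "turn": 0}, {"linear": [0, 0, 0], "turn": 0}, {"linear": [0, 0, 0], "turn": 0}, {"linear": [0, 0, 0], "turn": 0}], claw=-1)

```text
clock: 3.9
position: [445.2, -92.1, 2.7]
tool_rot: [1.0, 0.018, 0.0, 0.0]
ft_force: [-2.6, 0.3, 6.7]
grip_width: 52.6
```

Call:
send_rows(increments=[{"linear": [0, 0, -0.005], "turn": 0}, {"linear": [0, 0, -0.015], "turn": 0}, {"linear": [0, 0, -0.03], "turn": 0}, {"linear": [0, 0, -0.04], "turn": 0}, {"linear": [0, 0, -0.04], "turn": 0}])

```text
clock: 4.53
position: [444.9, -91.8, 134.5]
tool_rot: [1.0, 0.018, 0.0, 0.0]
ft_force: [1.2, -0.2, -0.7]
grip_width: 52.7
```

```bash
python3 plan.py 640 160 190 99 10
```

```text
now [444.9 -91.8 134.5] 2.11 t 4.53 w 52.7 F [ 1.2 -0.2 -0.7]
{"linear":[0.0204,-0.0244,-0.0056],"turn":-9.69}
{"linear":[0.0242,-0.0207,-0.0056],"turn":-9.69}
{"linear":[0.0274,-0.0163,-0.0056],"turn":-9.69}
{"linear":[0.0297,-0.0114,-0.0056],"turn":-9.69}
{"linear":[0.0312,-0.0063,-0.0056],"turn":-9.69}
{"linear":[0.0318,-0.0009,-0.0056],"turn":-9.69}
{"linear":[0.0315,0.0044,-0.0056],"turn":-9.69}
{"linear":[0.0303,0.0097,-0.0056],"turn":-9.69}
{"linear":[0.0283,0.0147,-0.0056],"turn":-9.69}
{"linear":[0.0254,0.0192,-0.0056],"turn":-9.69}
-- [640. 160. 190.] 99.0
```

Call:
send_rows(increments=[{"linear": [0.02, -0.0244, -0.0056], "turn": -9.7}, {"linear": [0.0242, -0.0207, -0.0056], "turn": -9.7}, {"linear": [0.0274, -0.0163, -0.0056], "turn": -9.7}, {"linear": [0.03, -0.0114, -0.0056], "turn": -9.7}, {"linear": [0.0312, -0.0063, -0.0056], "turn": -9.7}])

```text
clock: 5.15
position: [542.9, 34.8, 161.5]
tool_rot: [0.903, 0.43, 0.0, 0.0]
ft_force: [-0.1, 0.1, -0.7]
grip_width: 52.7
```

Call:
send_rows(increments=[{"linear": [0.0318, -0.001, -0.0056], "turn": -9.7}, {"linear": [0.0315, 0.0044, -0.0056], "turn": -9.7}, {"linear": [0.03, 0.0097, -0.0056], "turn": -9.7}, {"linear": [0.0283, 0.0147, -0.0056], "turn": -9.7}, {"linear": [0.0254, 0.0192, -0.0056], "turn": -9.7}])

```text
clock: 5.78
position: [640.1, 160.2, 189.6]
tool_rot: [0.647, 0.763, 0.0, 0.0]
ft_force: [0.5, -0.4, -0.2]
grip_width: 52.7
```

Call:
send_rows(increments=[{"linear": [0, 0, 0], "turn": 0}, {"linear": [0, 0, 0], "turn": 0}, {"linear": [0, 0, 0], "turn": 0}, {"linear": [0, 0, 0], "turn": 0}, {"linear": [0, 0, 0], "turn": 0}])

```text
clock: 6.4
position: [639.5, 159.1, 188.4]
tool_rot: [0.649, 0.761, -0.0, 0.0]
ft_force: [-1.4, -0.4, -1.3]
grip_width: 52.8
```

```bash
python3 look.py w2 blue
```

```text
[639.5 159.1 188.4] 99.05 t 6.4 w 52.8 F [-1.4 -0.4 -1.3]
blue [258, 91, 245, 189, 9340] [687.9 185.1 204.  167.7  10. ] 22.3
```

View pics/w2.png

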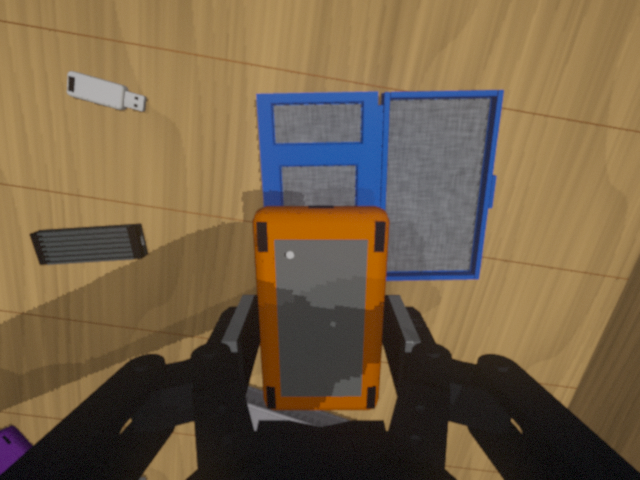

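The drive is held level, with the case base at u 258–383, its small recess at (318,123) and the lid to the right. Next I fit the case frame.

```bash
cat > case.py <<'E'
from h import *
def fit(name,sl):
    z=np.load(f"pics/{name}.npz");C,p,d=z["C"],z["p"],z["d"]
    m=np.zeros(d.shape,bool);m[sl]=1
    b=m&hsvmask(p,"blue")&(d>0)&(C[...,2]>19.5)&(C[...,2]<26)
    P=C[b];best=None
    for yaw in np.arange(6,14,.25):
        a=np.radians(yaw);X=P[:,0]*np.cos(a)+P[:,1]*np.sin(a);Y=-P[:,0]*np.sin(a)+P[:,1]*np.cos(a)
        q=np.r_[np.percentile(X,[.5,99.5]),np.percentile(Y,[99.5])]
        w=q[1]-q[0]
        if best is None or w<best[0]: best=(w,yaw,q,a)
    w,yaw,q,a=best;xc=(q[0]+q[1])/2;yc=q[2]-85
    R=np.array([[np.cos(a),-np.sin(a)],[np.sin(a),np.cos(a)]])
    print("yaw",yaw,"w",w,"base",R@[xc,yc],"large",R@[xc,yc-27],"small",R@[xc,yc+61],"z",np.median(P[:,2]))
    return C,p,d
C,p,d=fit("w2",np.s_[85:205,250:382])
z=np.load("pics/w2.npz");m=np.zeros(d.shape,bool);m[95:150,265:370]=1
H=cv2.cvtColor(p,cv2.COLOR_RGB2HSV);m&=(H[...,1]<80)&(d>0);print("small recess floor",rect(C[m]),np.median(C[m][:,2]))
m=np.zeros(d.shape,bool);m[205:410,250:392]=1;m&=(d>0)&(C[...,2]>100)
T=z["T"];L=(C-T[:3,3])@T[:3,:3];m&=(L[...,2]>-30)&(L[...,1]>-30)&(L[...,1]<30);m&=~(hsvmask(p,"dark")&False)
print("drive in tool",rect(L[m]),np.median(L[m][:,2]))
E
python3 case.py
```

```text
yaw 10.5 w 96.19356496149851 base [635.92347422 174.41923727] large [640.84383341 147.87135477] small [624.80710716 234.39778664] z 22.78004574605154
small recess floor [624.3 235.7  71.9  30.1  10.3] 18.09764519841883
drive in tool [ 0.8 -0.2 95.1 59.1 -0.6] -12.961688342379535
```

```bash
python3 plan.py 640.5 148.2 90 100.3 2 / 640.5 148.2 22 100.3 1
```

```text
now [639.5 159.3 188.4] 99.06 t 6.45 w 52.9 F [ 0.6 -0.3 -0.9]
{"linear":[-0.0056,-0.0004,0.0492],"turn":-0.62}
{"linear":[-0.0056,-0.0004,0.0492],"turn":-0.62}
-- [640.5 148.2  90. ] 100.3
{"linear":[0.0000,0.0000,0.0680],"turn":-0.00}
-- [640.5 148.2  22. ] 100.3
```

Call:
send_rows(increments=[{"linear": [-0.0056, -0.0004, 0.045], "turn": -0.6}, {"linear": [-0.0056, -0.0004, 0.045], "turn": -0.6}, {"linear": [0, 0, 0.038], "turn": 0}, {"linear": [0, 0, 0.02], "turn": 0}, {"linear": [0, 0, 0.01], "turn": 0}])

```text
clock: 7.08
position: [640.6, 148.5, 29.9]
tool_rot: [0.641, 0.768, -0.0, -0.0]
ft_force: [-0.3, 0.0, -0.1]
grip_width: 52.8
```

Call:
send_rows(increments=[{"linear": [0, 0, 0.005], "turn": 0}, {"linear": [0, 0, 0.002], "turn": 0}, {"linear": [0, 0, 0], "turn": 0}, {"linear": [0, 0, 0], "turn": 0}, {"linear": [0, 0, 0], "turn": 0}])

```text
clock: 7.7
position: [640.8, 148.5, 23.7]
tool_rot: [0.641, 0.768, 0.0, 0.0]
ft_force: [0.2, 0.3, -1.4]
grip_width: 52.5
```

Call:
send_rows(increments=[{"linear": [0, 0, 0.001], "turn": 0}, {"linear": [0, 0, 0.001], "turn": 0}, {"linear": [0, 0, 0], "turn": 0}, {"linear": [0, 0, 0], "turn": 0}, {"linear": [0, 0, 0], "turn": 0}])

```text
clock: 8.32
position: [640.6, 148.4, 21.3]
tool_rot: [0.641, 0.768, -0.0, 0.0]
ft_force: [-0.8, 0.9, -0.5]
grip_width: 52.5
```

No contact yet; go down in small steps.

Call:
send_rows(increments=[{"linear": [0, 0, 0.0005], "turn": 0}, {"linear": [0, 0, 0.0005], "turn": 0}, {"linear": [0, 0, 0], "turn": 0}, {"linear": [0, 0, 0], "turn": 0}, {"linear": [0, 0, 0], "turn": 0}])

```text
clock: 8.95
position: [640.6, 148.4, 20.3]
tool_rot: [0.641, 0.768, 0.0, 0.0]
ft_force: [-0.5, 0.8, -0.5]
grip_width: 52.5
```

Call:
send_rows(increments=[{"linear": [0, 0, 0.0005], "turn": 0}, {"linear": [0, 0, 0], "turn": 0}, {"linear": [0, 0, 0], "turn": 0}, {"linear": [0, 0, 0], "turn": 0}, {"linear": [0, 0, 0], "turn": 0}])

```text
clock: 9.57
position: [640.6, 148.4, 19.9]
tool_rot: [0.641, 0.768, 0.0, 0.0]
ft_force: [0.2, -0.4, 1.2]
grip_width: 53.1
```

Call:
send_rows(increments=[{"linear": [0, 0, 0.0005], "turn": 0}, {"linear": [0, 0, 0], "turn": 0}, {"linear": [0, 0, 0], "turn": 0}, {"linear": [0, 0, 0], "turn": 0}, {"linear": [0, 0, 0], "turn": 0}])

```text
clock: 10.2
position: [640.7, 148.4, 19.8]
tool_rot: [0.641, 0.768, 0.0, 0.0]
ft_force: [-2.3, -1.1, 6.1]
grip_width: 52.7
```

Call:
send_rows(increments=[{"linear": [0, 0, 0], "turn": 0}, {"linear": [0, 0, 0], "turn": 0}, {"linear": [0, 0, 0], "turn": 0}, {"linear": [0, 0, 0], "turn": 0}, {"linear": [0, 0, 0], "turn": 0}], claw=0.6)

```text
clock: 10.82
position: [640.6, 148.4, 19.3]
tool_rot: [0.641, 0.768, -0.0, 0.0]
ft_force: [0.1, 0.1, -0.4]
grip_width: 68.3
```

Call:
send_rows(increments=[{"linear": [0, 0, -0.005], "turn": 0}, {"linear": [0, 0, -0.02], "turn": 0}, {"linear": [0, 0, -0.04], "turn": 0}, {"linear": [0, 0, -0.05], "turn": 0}, {"linear": [0, 0, -0.05], "turn": 0}])

```text
clock: 11.45
position: [640.5, 148.7, 187.6]
tool_rot: [0.641, 0.768, 0.001, 0.0]
ft_force: [1.2, 0.3, 0.5]
grip_width: 68.1
```

```bash
python3 look.py w3 blue; python3 plan.py 438 369.5 185 167 10
python3 - <<'E'
from look import *
z=np.load("pics/w3.npz");C=z["C"];d=z["d"]
m=(d>0)&(C[...,2]>28)&(C[...,2]<36)&(abs(C[...,0]-640)<60)&(abs(C[...,1]-148)<75);print("drive",rect(C[m]),np.percentile(C[m][:,2],[5,50,95]),m.sum())
E
```

```text
[640.5 148.7 187.6] 100.32 t 11.45 w 68.1 F [1.2 0.3 0.5]
blue [260, 79, 249, 196, 13952] [688.  184.9 205.  168.8  10.3] 22.3
now [642.8 150.  195.2] 100.31 t 11.5 w 68.6 F [2.4 0.6 5.7]
{"linear":[0.0253,-0.0162,0.0010],"turn":-6.67}
{"linear":[0.0270,-0.0132,0.0010],"turn":-6.67}
{"linear":[0.0283,-0.0100,0.0010],"turn":-6.67}
{"linear":[0.0293,-0.0066,0.0010],"turn":-6.67}
{"linear":[0.0299,-0.0032,0.0010],"turn":-6.67}
{"linear":[0.0300,0.0003,0.0010],"turn":-6.67}
{"linear":[0.0298,0.0038,0.0010],"turn":-6.67}
{"linear":[0.0291,0.0072,0.0010],"turn":-6.67}
{"linear":[0.0281,0.0106,0.0010],"turn":-6.67}
{"linear":[0.0267,0.0138,0.0010],"turn":-6.67}
-- [438.  369.5 185. ] 167.0
drive [640.3 148.8  94.9  53.8 -79.6] [30.56009895 32.83981172 34.1145485 ] 6480
```

View pics/w3.png

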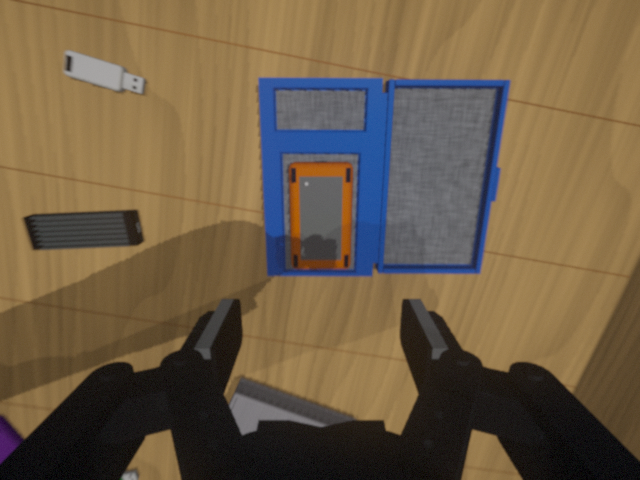

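The drive sits flat inside the large recess (drive at (320,216), top 32 mm after bias). The small recess at (320,110) is free. Now to the red stick.

Call:
send_rows(increments=[{"linear": [0.0253, -0.016, 0.001], "turn": -6.7}, {"linear": [0.027, -0.0132, 0.001], "turn": -6.7}, {"linear": [0.0283, -0.01, 0.001], "turn": -6.7}, {"linear": [0.0293, -0.0066, 0.001], "turn": -6.7}, {"linear": [0.03, -0.0032, 0.001], "turn": -6.7}], claw=0.0)

```text
clock: 12.12
position: [537.5, 259.2, 180.6]
tool_rot: [0.391, 0.921, 0.0, 0.001]
ft_force: [1.1, 0.5, -0.6]
grip_width: 42.7
```

Call:
send_rows(increments=[{"linear": [0.03, 0.0003, 0.001], "turn": -6.7}, {"linear": [0.0298, 0.0038, 0.001], "turn": -6.7}, {"linear": [0.029, 0.0072, 0.001], "turn": -6.7}, {"linear": [0.028, 0.0106, 0.001], "turn": -6.6}, {"linear": [0.0267, 0.0138, 0.001], "turn": -6.6}])

```text
clock: 12.75
position: [434.9, 368.4, 175.5]
tool_rot: [0.11, 0.994, 0.0, 0.001]
ft_force: [0.1, -0.0, -0.4]
grip_width: 42.8
```

Call:
send_rows(increments=[{"linear": [0, 0, 0], "turn": 0}, {"linear": [0, 0, 0], "turn": 0}, {"linear": [0, 0, 0], "turn": 0}, {"linear": [0, 0, 0], "turn": 0}, {"linear": [0, 0, 0], "turn": 0}])

```text
clock: 13.38
position: [435.8, 367.3, 174.3]
tool_rot: [0.113, 0.994, -0.0, 0.0]
ft_force: [-0.5, -0.3, -0.5]
grip_width: 42.5
```

```bash
python3 look.py w4 red
python3 - <<'E'
from look import *
z=np.load("pics/w4.npz");C=z["C"];d=z["d"];T=z["T"];p=z["p"]
m=(d>0)&(C[...,2]>2.5)&(C[...,2]<16)&(abs(C[...,0]-438)<50)&(abs(C[...,1]-370)<40);print("all",rect(C[m]),m.sum())
L=(C-T[:3,3])@T[:3,:3]
q=L[(d>0)&(L[...,2]>-60)&(L[...,2]<20)&(abs(L[...,1])<60)];print("tips",np.percentile(q,[1,50,99.5],0).round(1).tolist())
z=np.load("pics/w3.npz");C=z["C"];d=z["d"];p=z["p"]
m=np.zeros(d.shape,bool);m[80:138,266:374]=1
H=cv2.cvtColor(p,cv2.COLOR_RGB2HSV);m&=(H[...,1]<80)&(d>0);print("small recess floor",rect(C[m]),np.median(C[m][:,2]))
m=hsvmask(p,"blue")&(d>0)&(C[...,2]>20)&(C[...,2]<26);m[:,384:]=0;print("base",rect(C[m]))
E
```

```text
[435.8 367.3 174.3] 167.05 t 13.38 w 42.5 F [-0.5 -0.3 -0.5]
red [316, 183, 21, 49, 675] [429.2 373.5  43.   17.5 -12.2] 12.8
all [438.3 371.1  96.2  78.7   0.6] 1499
tips [[-10.6, -53.2, -59.9], [7.2, -20.8, -53.2], [13.8, 53.3, -5.8]]
small recess floor [624.5 235.8  72.4  30.4  10.3] 18.108685838244668
base [635.3 175.3 168.8  97.8 -79.8]
```

View pics/w4.png

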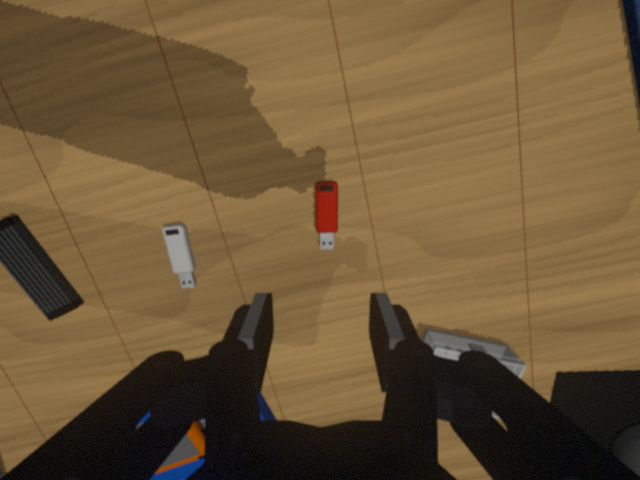

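Run:
```python
from look import *
hseg("w4",326,210,6,20); hseg("w4",326,210,3,20)
z=np.load("pics/w4.npz");C=z["C"];print(C[100,300],C[205,290],C[205,360])
```

```text
(326, 210) 1388 [437.7 371.5  62.2  19.7 -12.2] ctr [437.2 373.1  11.3]
(326, 210) 1407 [437.5 371.6  62.6  19.7 -12.2] ctr [436.9 373.1  11. ]
[338.11249007 372.08471844   1.03992734] [4.22303764e+02 3.41738087e+02 3.42727656e-01] [436.44655682 403.55190781   0.65041391]
```

```bash
python3 plan.py 432.7 372.6 90 167.8 2 / 432.7 372.6 5 167.8 1
```

```text
now [435.7 367.3 174.3] 167.06 t 13.43 w 42.5 F [0.5 0.3 0. ]
{"linear":[0.0020,0.0022,0.0421],"turn":-0.37}
{"linear":[0.0020,0.0022,0.0421],"turn":-0.37}
-- [432.7 372.6  90. ] 167.8
{"linear":[0.0000,0.0000,0.0850],"turn":-0.00}
-- [432.7 372.6   5. ] 167.8
```

Call:
send_rows(increments=[{"linear": [0.002, 0.0022, 0.045], "turn": -0.4}, {"linear": [0.002, 0.0022, 0.045], "turn": -0.4}, {"linear": [0, 0, 0.04], "turn": 0}, {"linear": [0, 0, 0.025], "turn": 0}, {"linear": [0, 0, 0.01], "turn": 0}])

```text
clock: 14.05
position: [432.4, 372.5, 8.4]
tool_rot: [0.106, 0.994, -0.0, -0.0]
ft_force: [-0.1, -0.9, 0.3]
grip_width: 42.9
```

Call:
send_rows(increments=[{"linear": [0, 0, 0.004], "turn": 0}, {"linear": [0, 0, 0], "turn": 0}, {"linear": [0, 0, 0], "turn": 0}, {"linear": [0, 0, 0], "turn": 0}, {"linear": [0, 0, 0], "turn": 0}])

```text
clock: 14.68
position: [432.7, 372.7, 5.6]
tool_rot: [0.106, 0.994, 0.0, 0.0]
ft_force: [0.4, -0.8, 0.1]
grip_width: 42.5
```

Call:
send_rows(increments=[{"linear": [0, 0, 0], "turn": 0}, {"linear": [0, 0, 0], "turn": 0}, {"linear": [0, 0, 0], "turn": 0}, {"linear": [0, 0, 0], "turn": 0}, {"linear": [0, 0, 0], "turn": 0}], claw=-1, grip_force=25)

```text
clock: 15.3
position: [432.7, 372.8, 5.4]
tool_rot: [0.105, 0.994, 0.0, 0.0]
ft_force: [-1.2, -0.6, 4.3]
grip_width: 18.4
```

```bash
python3 plan.py 432.7 372.6 80 168 1 / 617 232 120 190.3 7
```

```text
now [432.7 372.8   5.4] 167.89 t 15.3 w 18.4 F [-1.2 -0.6  4.3]
{"linear":[-0.0001,-0.0002,-0.0746],"turn":-0.11}
-- [432.7 372.6  80. ] 168.0
{"linear":[-0.0299,-0.0142,-0.0057],"turn":-3.19}
{"linear":[-0.0291,-0.0158,-0.0057],"turn":-3.19}
{"linear":[-0.0282,-0.0174,-0.0057],"turn":-3.19}
{"linear":[-0.0272,-0.0189,-0.0057],"turn":-3.19}
{"linear":[-0.0261,-0.0204,-0.0057],"turn":-3.19}
{"linear":[-0.0249,-0.0218,-0.0057],"turn":-3.19}
{"linear":[-0.0236,-0.0232,-0.0057],"turn":-3.19}
-- [617. 232. 120.] 190.3
```

Call:
send_rows(increments=[{"linear": [0, 0, -0.01], "turn": 0}, {"linear": [0, 0, -0.025], "turn": 0}, {"linear": [0, 0, -0.04], "turn": 0}, {"linear": [-0.03, -0.0142, -0.006], "turn": -3.2}, {"linear": [-0.029, -0.0158, -0.006], "turn": -3.2}])

```text
clock: 15.92
position: [486.1, 332.5, 94.8]
tool_rot: [0.048, 0.999, 0.0, 0.001]
ft_force: [0.4, -0.4, 0.2]
grip_width: 18.9
```

Call:
send_rows(increments=[{"linear": [-0.0282, -0.0174, -0.006], "turn": -3.2}, {"linear": [-0.0272, -0.019, -0.006], "turn": -3.2}, {"linear": [-0.026, -0.0204, -0.005], "turn": -3.2}, {"linear": [-0.025, -0.0218, -0.005], "turn": -3.2}, {"linear": [-0.0266, -0.0212, -0.005], "turn": -3.2}])

```text
clock: 16.55
position: [620.5, 233.5, 121.5]
tool_rot: [-0.091, 0.996, 0.0, 0.001]
ft_force: [0.4, 0.6, -0.8]
grip_width: 18.6
```

Call:
send_rows(increments=[{"linear": [0, 0, 0], "turn": 0}, {"linear": [0, 0, 0], "turn": 0}, {"linear": [0, 0, 0], "turn": 0}, {"linear": [0, 0, 0], "turn": 0}, {"linear": [0, 0, 0], "turn": 0}])

```text
clock: 17.18
position: [619.2, 234.5, 119.4]
tool_rot: [-0.09, 0.996, -0.0, 0.0]
ft_force: [0.3, -0.9, -0.5]
grip_width: 19.2
```

```bash
python3 look.py w5; python3 plan.py 619.6 234.5 40 190.3 2 / 619.6 234.5 22.5 190.3 1;  python3 - <<'E'
from look import *
z=np.load("pics/w5.npz");C=z["C"];d=z["d"];T=z["T"];p=z["p"]
m=hsvmask(p,"red")&(d>0);L=(C-T[:3,3])@T[:3,:3];print("red body in tool",rect(L[m]),np.median(L[m][:,2]),m.sum())
E
```

```text
[619.2 234.5 119.4] -169.68 t 17.18 w 19.2 F [ 0.3 -0.9 -0.5]
now [619.3 234.4 119.3] -169.69 t 17.23 w 18.9 F [ 0.5 -0.1  0.2]
{"linear":[-0.0002,0.0000,0.0397],"turn":0.01}
{"linear":[-0.0002,0.0000,0.0397],"turn":0.01}
-- [619.6 234.5  40. ] -169.7
{"linear":[-0.0000,0.0000,0.0175],"turn":-0.00}
-- [619.6 234.5  22.5] -169.7
red body in tool [ 3.5  0.2 45.2 19.   0.5] -7.141466911132687 3484
```

View pics/w5.png

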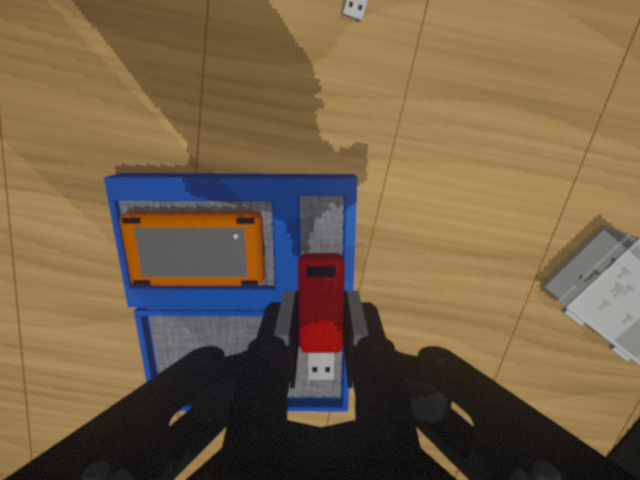

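The red stick is held straight with its plug toward the lid; the recess lies beneath it.

Call:
send_rows(increments=[{"linear": [-0.0003, 0, 0.035], "turn": 0}, {"linear": [0, 0, 0.035], "turn": 0}, {"linear": [0, 0, 0.015], "turn": 0}, {"linear": [0, 0, 0.007], "turn": 0}, {"linear": [0, 0, 0.002], "turn": 0}])

```text
clock: 17.85
position: [620.1, 234.7, 26.0]
tool_rot: [-0.09, 0.996, 0.0, 0.0]
ft_force: [-0.8, 0.3, 1.1]
grip_width: 19.0
```

Call:
send_rows(increments=[{"linear": [0, 0, 0.001], "turn": 0}, {"linear": [0, 0, 0.001], "turn": 0}, {"linear": [0, 0, 0], "turn": 0}, {"linear": [0, 0, 0], "turn": 0}, {"linear": [0, 0, 0], "turn": 0}])

```text
clock: 18.48
position: [619.8, 234.3, 23.4]
tool_rot: [-0.09, 0.996, -0.0, 0.0]
ft_force: [1.0, 0.2, -0.2]
grip_width: 18.9
```

Call:
send_rows(increments=[{"linear": [0, 0, 0.0005], "turn": 0}, {"linear": [0, 0, 0], "turn": 0}, {"linear": [0, 0, 0], "turn": 0}, {"linear": [0, 0, 0], "turn": 0}, {"linear": [0, 0, 0], "turn": 0}])

```text
clock: 19.1
position: [619.8, 234.3, 22.8]
tool_rot: [-0.09, 0.996, -0.0, 0.0]
ft_force: [-0.8, -0.4, 0.7]
grip_width: 19.1
```

Call:
send_rows(increments=[{"linear": [0, 0, 0.0005], "turn": 0}, {"linear": [0, 0, 0], "turn": 0}, {"linear": [0, 0, 0], "turn": 0}, {"linear": [0, 0, 0], "turn": 0}, {"linear": [0, 0, 0], "turn": 0}])

```text
clock: 19.73
position: [619.8, 234.4, 22.5]
tool_rot: [-0.09, 0.996, -0.0, 0.0]
ft_force: [-2.1, -1.9, 5.7]
grip_width: 19.1
```

Call:
send_rows(increments=[{"linear": [0, 0, 0], "turn": 0}, {"linear": [0, 0, 0], "turn": 0}, {"linear": [0, 0, 0], "turn": 0}, {"linear": [0, 0, 0], "turn": 0}, {"linear": [0, 0, 0], "turn": 0}], claw=-0.32)

```text
clock: 20.35
position: [619.8, 234.3, 22.3]
tool_rot: [-0.09, 0.996, -0.0, 0.0]
ft_force: [-0.8, 0.5, -0.8]
grip_width: 29.1
```

Call:
send_rows(increments=[{"linear": [0, 0, -0.005], "turn": 0}, {"linear": [0, 0, -0.02], "turn": 0}, {"linear": [0, 0, -0.035], "turn": 0}, {"linear": [0, 0, -0.045], "turn": 0}, {"linear": [0, 0, -0.045], "turn": 0}])

```text
clock: 20.98
position: [619.7, 234.6, 175.3]
tool_rot: [-0.09, 0.996, 0.0, 0.001]
ft_force: [0.8, 0.2, -0.2]
grip_width: 29.5
```

```bash
python3 look.py w6 red;  python3 plan.py 430 95 170 192.6 6
python3 - <<'E'
from look import *
z=np.load("pics/w6.npz");C=z["C"];d=z["d"];p=z["p"]
m=(d>0)&(C[...,2]>24.5)&(C[...,2]<40)&(abs(C[...,0]-624)<50)&(abs(C[...,1]-235)<25);print("stick hi",rect(C[m]),np.percentile(C[m][:,2],[5,50,95]),m.sum())
m=(d>0)&(C[...,2]>28)&(C[...,2]<36)&(abs(C[...,0]-640)<60)&(abs(C[...,1]-148)<55);print("drive",rect(C[m]),np.percentile(C[m][:,2],[5,50,95]),m.sum())
E
```

```text
[619.7 234.6 175.3] -169.69 t 20.98 w 29.5 F [ 0.8  0.2 -0.2]
red [309, 191, 23, 52, 1026] [616.7 233.6  44.4  18.1  10.9] 29.7
now [621.2 236.3 182. ] -169.69 t 21.02 w 28.9 F [1. 1. 5.]
{"linear":[0.0356,-0.0175,0.0020],"turn":-0.38}
{"linear":[0.0357,-0.0172,0.0020],"turn":-0.38}
{"linear":[0.0358,-0.0170,0.0020],"turn":-0.38}
{"linear":[0.0359,-0.0167,0.0020],"turn":-0.38}
{"linear":[0.0360,-0.0165,0.0020],"turn":-0.38}
{"linear":[0.0361,-0.0163,0.0020],"turn":-0.38}
-- [430.  95. 170.] -167.4
stick hi [625.8 236.8  88.1  43.1  10.6] [25.75773592 29.43290394 30.7986785 ] 1496
drive [640.1 148.8  95.   53.2 -79.8] [30.6278641  32.86841937 34.11419768] 6843
```

View pics/w6.png

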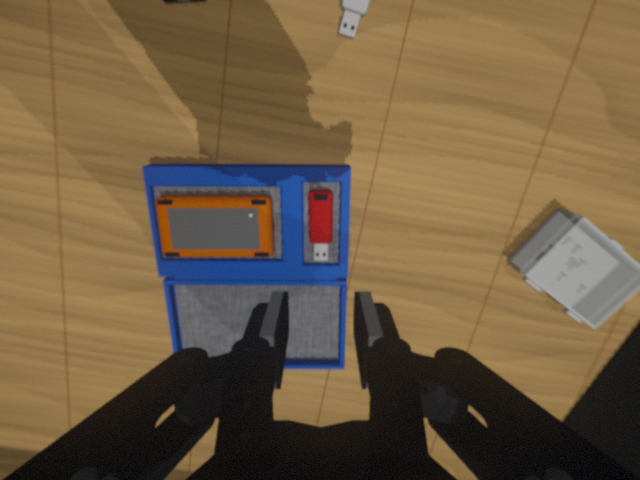

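Kit one is done: red stick lying in the small recess (320,225), top at 29 mm after bias, and the drive still seated. Next the enclosure.

Call:
send_rows(increments=[{"linear": [0.0356, -0.0175, 0.002], "turn": -0.4}, {"linear": [0.0357, -0.0172, 0.002], "turn": -0.4}, {"linear": [0.0358, -0.017, 0.002], "turn": -0.4}, {"linear": [0.036, -0.0167, 0.002], "turn": -0.4}, {"linear": [0.036, -0.0165, 0.002], "turn": -0.4}], claw=0.25, grip_force=40)

```text
clock: 21.65
position: [459.4, 116.3, 162.8]
tool_rot: [-0.108, 0.994, -0.0, 0.0]
ft_force: [-0.2, -0.1, 2.8]
grip_width: 53.1
```

Call:
send_rows(increments=[{"linear": [0.036, -0.0163, 0.002], "turn": -0.4}, {"linear": [0, 0, 0], "turn": 0}, {"linear": [0, 0, 0], "turn": 0}, {"linear": [0, 0, 0], "turn": 0}, {"linear": [0, 0, 0], "turn": 0}])

```text
clock: 22.28
position: [429.5, 95.2, 160.7]
tool_rot: [-0.112, 0.994, 0.002, -0.0]
ft_force: [0.2, 0.7, -0.0]
grip_width: 53.3
```

```bash
python3 look.py w7
python3 - <<'E'
from look import *
z=np.load("pics/w7.npz");C=z["C"];d=z["d"];p=z["p"];T=z["T"]
m=(d>0)&(C[...,2]>6)&(C[...,2]<22)&(abs(C[...,0]-426)<70)&(abs(C[...,1]-93)<45);m=cv2.morphologyEx(m.astype(np.uint8),cv2.MORPH_OPEN,np.ones((5,5)));print(rect(C[m>0]),m.sum(),np.percentile(C[m>0][:,2],[5,50,95]))
hs=cv2.connectedComponentsWithStats(m);print(hs[2])
E
python3 plan.py 425.9 92.8 2.5 192.6 3
```

```text
[429.5  95.2 160.7] -167.15 t 22.27 w 53.3 F [ 0.2  0.7 -0. ]
[426.1  92.4  99.4  32.   12.8] 4416 [ 9.11396645 14.099133   15.79415489]
[[     0      0    640    480 302784]
 [   298    155     40    117   4416]]
now [429.4  95.  160.6] -167.16 t 22.32 w 53.1 F [-0.7  0.5 -0.1]
{"linear":[0.0013,-0.0004,0.0527],"turn":0.08}
{"linear":[0.0013,-0.0004,0.0527],"turn":0.08}
{"linear":[0.0013,-0.0004,0.0527],"turn":0.08}
-- [425.9  92.8   2.5] -167.4
```

Call:
send_rows(increments=[{"linear": [0.0013, -0.0004, 0.045], "turn": 0}, {"linear": [0.0013, -0.0004, 0.045], "turn": 0}, {"linear": [0.0013, -0.0004, 0.035], "turn": 0}, {"linear": [0, 0, 0.022], "turn": 0}, {"linear": [0, 0, 0.009], "turn": 0}])

```text
clock: 22.95
position: [425.0, 92.6, 3.3]
tool_rot: [-0.111, 0.994, 0.001, -0.001]
ft_force: [-0.1, -0.0, -0.1]
grip_width: 53.8
```

Call:
send_rows(increments=[{"linear": [0, 0, 0.0035], "turn": 0}, {"linear": [0, 0, 0], "turn": 0}, {"linear": [0, 0, 0], "turn": 0}, {"linear": [0, 0, 0], "turn": 0}, {"linear": [0, 0, 0], "turn": 0}])

```text
clock: 23.58
position: [426.1, 91.4, 1.3]
tool_rot: [-0.111, 0.994, -0.0, 0.0]
ft_force: [-1.2, 0.3, 0.2]
grip_width: 53.2
```

Call:
send_rows(increments=[{"linear": [0, 0, 0], "turn": 0}, {"linear": [0, 0, 0], "turn": 0}, {"linear": [0, 0, 0], "turn": 0}, {"linear": [0, 0, 0], "turn": 0}, {"linear": [0, 0, 0], "turn": 0}], claw=-1)

```text
clock: 24.2
position: [426.1, 91.6, 1.4]
tool_rot: [-0.111, 0.994, -0.0, 0.0]
ft_force: [-1.6, -1.2, 5.7]
grip_width: 30.8
```

Call:
send_rows(increments=[{"linear": [0, 0, -0.005], "turn": 0}, {"linear": [0, 0, -0.02], "turn": 0}, {"linear": [0, 0, -0.035], "turn": 0}, {"linear": [0, 0, -0.04], "turn": 0}, {"linear": [0, 0, -0.04], "turn": 0}])

```text
clock: 24.82
position: [425.5, 91.9, 142.2]
tool_rot: [-0.111, 0.994, 0.0, -0.0]
ft_force: [0.1, -0.9, 0.1]
grip_width: 30.7
```

```bash
python3 - <<'E'
import numpy as np
c=np.array([625.3,-181.1]);a=np.radians(-13.9)
for y in(70,0,-70):print(y,c+y*np.array([-np.sin(a),np.cos(a)]))
E
python3 plan.py 642 -113 160 166.1 8
```

```text
70 [ 642.11596297 -113.14984629]
0 [ 625.3 -181.1]
-70 [ 608.48403703 -249.05015371]
now [425.5  91.9 142.2] -167.25 t 24.82 w 30.7 F [ 0.1 -0.9  0.1]
{"linear":[-0.0207,-0.0309,-0.0022],"turn":3.33}
{"linear":[-0.0225,-0.0297,-0.0022],"turn":3.33}
{"linear":[-0.0242,-0.0283,-0.0022],"turn":3.33}
{"linear":[-0.0258,-0.0269,-0.0022],"turn":3.33}
{"linear":[-0.0273,-0.0253,-0.0022],"turn":3.33}
{"linear":[-0.0287,-0.0237,-0.0022],"turn":3.33}
{"linear":[-0.0301,-0.0220,-0.0022],"turn":3.33}
{"linear":[-0.0313,-0.0202,-0.0022],"turn":3.33}
-- [ 642. -113.  160.] -193.9
```

Call:
send_rows(increments=[{"linear": [-0.0207, -0.031, -0.002], "turn": 3.3}, {"linear": [-0.0225, -0.0297, -0.002], "turn": 3.3}, {"linear": [-0.0242, -0.0283, -0.002], "turn": 3.3}, {"linear": [-0.0258, -0.027, -0.002], "turn": 3.3}, {"linear": [-0.0273, -0.0253, -0.002], "turn": 3.3}])

```text
clock: 25.45
position: [561.8, -37.5, 151.1]
tool_rot: [0.034, 0.999, 0.0, -0.0]
ft_force: [0.4, -0.4, -1.2]
grip_width: 30.7
```

Call:
send_rows(increments=[{"linear": [-0.0287, -0.0237, -0.002], "turn": 3.3}, {"linear": [-0.03, -0.022, -0.002], "turn": 3.3}, {"linear": [-0.0313, -0.02, -0.002], "turn": 3.4}, {"linear": [0, 0, 0], "turn": 0}, {"linear": [0, 0, 0], "turn": 0}])

```text
clock: 26.08
position: [642.1, -112.1, 157.0]
tool_rot: [0.12, 0.993, 0.001, -0.0]
ft_force: [-0.8, 0.3, -1.5]
grip_width: 30.5
```

Call:
send_rows(increments=[{"linear": [0, 0, 0], "turn": 0}, {"linear": [0, 0, 0], "turn": 0}, {"linear": [0, 0, 0], "turn": 0}, {"linear": [0, 0, 0], "turn": 0}, {"linear": [0, 0, 0], "turn": 0}])

```text
clock: 26.7
position: [642.4, -113.0, 157.1]
tool_rot: [0.12, 0.993, 0.0, 0.0]
ft_force: [-0.3, -0.8, -2.1]
grip_width: 31.5
```

```bash
python3 look.py w8
python3 - <<'E'
from look import *
z=np.load("pics/w8.npz");C=z["C"];d=z["d"];p=z["p"];T=z["T"]
L=(C-T[:3,3])@T[:3,:3]
m=(d>0)&(C[...,2]>24)&(C[...,2]<38)&(C[...,1]<0);print("tray",rect(C[m]),m.sum())
m=(d>0)&(L[...,2]>-25)&(L[...,2]<5)&(abs(L[...,1])<13)&(L[...,0]>-60);print("encl in tool",rect(L[m]),np.median(L[m][:,2]),np.percentile(L[m],[1,99],0))
E
python3 plan.py 642 -113 60 166.1 2 / 642 -113 11.5 166.1 1
```

```text
[ 642.4 -113.   157.1] 166.2 t 26.7 w 31.5 F [-0.3 -0.8 -2.1]
tray [ 627.1 -182.1  243.8  142.6   76.2] 7250
encl in tool [ -0.5   0.  100.7  26.   -0. ] -12.321366200882622 [[-48.52505311 -12.75055259 -14.39881551]
 [ 49.49458842  12.73448478  -4.39107024]]
now [ 642.5 -113.   157.2] 166.2 t 26.75 w 31.3 F [-0.5  0.4 -1.3]
{"linear":[0.0002,-0.0001,0.0486],"turn":0.05}
{"linear":[0.0002,-0.0001,0.0486],"turn":0.05}
-- [ 642. -113.   60.] 166.1
{"linear":[0.0000,0.0000,0.0485],"turn":-0.00}
-- [ 642.  -113.    11.5] 166.1
```

View pics/w8.png

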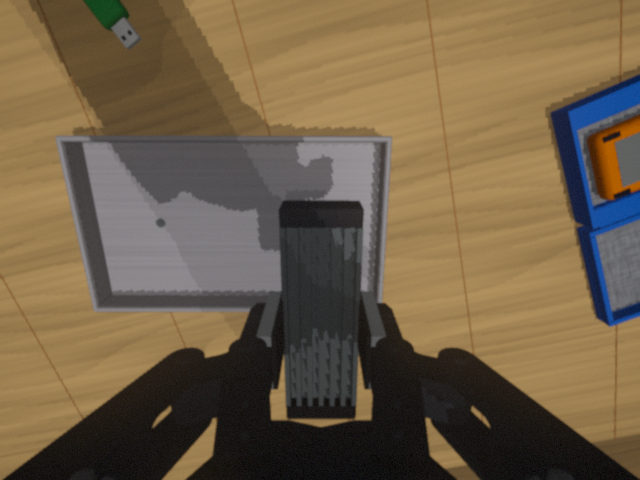

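Enclosure held square above the right end of the tray; tray centre refined to (627,-182), yaw -13.8°.

Call:
send_rows(increments=[{"linear": [-0.0008, -0.0003, 0.045], "turn": 0}, {"linear": [-0.0007, -0.0003, 0.045], "turn": 0}, {"linear": [0, 0, 0.03], "turn": 0}, {"linear": [0, 0, 0.015], "turn": 0}, {"linear": [0, 0, 0.006], "turn": 0}])

```text
clock: 27.38
position: [643.9, -113.8, 15.9]
tool_rot: [0.12, 0.993, 0.0, -0.0]
ft_force: [-0.4, 0.5, -0.8]
grip_width: 31.1
```

Call:
send_rows(increments=[{"linear": [0, 0, 0.003], "turn": 0}, {"linear": [0, 0, 0.0015], "turn": 0}, {"linear": [0, 0, 0], "turn": 0}, {"linear": [0, 0, 0], "turn": 0}, {"linear": [0, 0, 0], "turn": 0}])

```text
clock: 28.0
position: [643.9, -113.9, 11.8]
tool_rot: [0.12, 0.993, 0.0, 0.0]
ft_force: [0.4, -0.2, -1.5]
grip_width: 31.0
```

Call:
send_rows(increments=[{"linear": [0, 0, 0.0007], "turn": 0}, {"linear": [0, 0, 0], "turn": 0}, {"linear": [0, 0, 0], "turn": 0}, {"linear": [0, 0, 0], "turn": 0}, {"linear": [0, 0, 0], "turn": 0}])

```text
clock: 28.62
position: [643.8, -113.9, 10.9]
tool_rot: [0.12, 0.993, 0.0, 0.0]
ft_force: [0.2, -0.0, -1.1]
grip_width: 31.1
```

Call:
send_rows(increments=[{"linear": [0, 0, 0.0006], "turn": 0}, {"linear": [0, 0, 0], "turn": 0}, {"linear": [0, 0, 0], "turn": 0}, {"linear": [0, 0, 0], "turn": 0}, {"linear": [0, 0, 0], "turn": 0}])

```text
clock: 29.25
position: [643.8, -113.9, 10.5]
tool_rot: [0.12, 0.993, 0.0, 0.0]
ft_force: [-2.2, -0.8, 4.1]
grip_width: 31.1
```

Call:
send_rows(increments=[{"linear": [0, 0, 0], "turn": 0}, {"linear": [0, 0, 0], "turn": 0}, {"linear": [0, 0, 0], "turn": 0}, {"linear": [0, 0, 0], "turn": 0}, {"linear": [0, 0, 0], "turn": 0}], claw=-0.03)

```text
clock: 29.88
position: [643.8, -113.9, 10.3]
tool_rot: [0.12, 0.993, 0.0, 0.0]
ft_force: [0.2, -0.5, -0.8]
grip_width: 41.4
```

Call:
send_rows(increments=[{"linear": [0, 0, -0.005], "turn": 0}, {"linear": [0, 0, -0.02], "turn": 0}, {"linear": [0, 0, -0.035], "turn": 0}, {"linear": [0, 0, -0.045], "turn": 0}, {"linear": [0, 0, -0.045], "turn": 0}])

```text
clock: 30.5
position: [643.9, -113.7, 163.4]
tool_rot: [0.12, 0.993, 0.0, 0.001]
ft_force: [0.8, -0.7, 0.3]
grip_width: 41.5
```

```bash
python3 look.py w9
python3 - <<'E'
from look import *
z=np.load("pics/w9.npz");C=z["C"];d=z["d"]
m=(d>0)&(C[...,2]>14)&(C[...,2]<28)&(abs(C[...,0]-644)<60)&(abs(C[...,1]+114)<32);m=cv2.morphologyEx(m.astype(np.uint8),cv2.MORPH_OPEN,np.ones((5,5)))>0
print("encl",rect(C[m]),np.percentile(C[m][:,2],[5,50,95]),m.sum())
E
python3 plan.py 446 -376 175 16 15
```

```text
[ 643.9 -113.7  163.4] 166.22 t 30.5 w 41.5 F [ 0.8 -0.7  0.3]
encl [ 644.7 -114.4  100.6   32.   -13.9] [18.06732904 23.09854908 24.77826626] 4600
now [ 646.3 -113.2  170. ] 166.22 t 30.55 w 41.1 F [2.3 0.1 5.3]
{"linear":[0.0088,-0.0202,-0.0003],"turn":10.01}
{"linear":[0.0052,-0.0214,-0.0003],"turn":10.01}
{"linear":[0.0013,-0.0220,-0.0003],"turn":10.01}
{"linear":[-0.0025,-0.0219,-0.0003],"turn":10.01}
{"linear":[-0.0063,-0.0211,-0.0003],"turn":10.01}
{"linear":[-0.0098,-0.0197,-0.0003],"turn":10.01}
{"linear":[-0.0131,-0.0177,-0.0003],"turn":10.01}
{"linear":[-0.0160,-0.0151,-0.0003],"turn":10.01}
{"linear":[-0.0184,-0.0121,-0.0003],"turn":10.01}
{"linear":[-0.0202,-0.0088,-0.0003],"turn":10.01}
{"linear":[-0.0214,-0.0051,-0.0003],"turn":10.01}
{"linear":[-0.0220,-0.0013,-0.0003],"turn":10.01}
{"linear":[-0.0219,0.0025,-0.0003],"turn":10.01}
{"linear":[-0.0211,0.0063,-0.0003],"turn":10.01}
{"linear":[-0.0197,0.0099,-0.0003],"turn":10.01}
-- [ 446. -376.  175.] 16.0
```

Enclosure is flat in the tray, top at 23 mm. On to the driver.

Call:
send_rows(increments=[{"linear": [0.0088, -0.02, 0], "turn": 10}, {"linear": [0.0052, -0.0214, 0], "turn": 10}, {"linear": [0.0013, -0.022, 0], "turn": 10}, {"linear": [-0.0025, -0.022, 0], "turn": 10}, {"linear": [-0.0063, -0.021, 0], "turn": 10}])

```text
clock: 31.18
position: [576.9, -201.7, 161.7]
tool_rot: [0.531, 0.848, 0.0, 0.001]
ft_force: [0.3, -0.6, 0.3]
grip_width: 41.4
```

Call:
send_rows(increments=[{"linear": [-0.0098, -0.0197, 0], "turn": 10}, {"linear": [-0.013, -0.0177, 0], "turn": 10}, {"linear": [-0.016, -0.015, 0], "turn": 10}, {"linear": [-0.0184, -0.012, 0], "turn": 10}, {"linear": [-0.02, -0.0088, 0], "turn": 10}])

```text
clock: 31.8
position: [510.7, -289.0, 161.7]
tool_rot: [0.839, 0.544, 0.0, 0.001]
ft_force: [-0.2, 0.8, -0.4]
grip_width: 41.5
```

Call:
send_rows(increments=[{"linear": [-0.0214, -0.005, 0], "turn": 10}, {"linear": [-0.022, -0.0013, 0], "turn": 10}, {"linear": [-0.022, 0.0025, 0], "turn": 10}, {"linear": [-0.021, 0.0063, 0], "turn": 10}, {"linear": [-0.0197, 0.01, 0], "turn": 10}])

```text
clock: 32.42
position: [444.4, -376.8, 161.7]
tool_rot: [0.99, 0.139, 0.001, 0.0]
ft_force: [0.5, 0.9, -0.7]
grip_width: 41.4
```

Call:
send_rows(increments=[{"linear": [0, 0, 0], "turn": 0}, {"linear": [0, 0, 0], "turn": 0}, {"linear": [0, 0, 0], "turn": 0}, {"linear": [0, 0, 0], "turn": 0}, {"linear": [0, 0, 0], "turn": 0}])

```text
clock: 33.05
position: [444.5, -376.3, 160.3]
tool_rot: [0.99, 0.141, 0.0, -0.0]
ft_force: [0.0, -0.1, -0.3]
grip_width: 41.3
```

```bash
python3 look.py w10 yellow
python3 - <<'E'
from look import *
z=np.load("pics/w10.npz");C=z["C"];d=z["d"]
m=(d>0)&(C[...,2]>4)&(C[...,2]<22)&(abs(C[...,0]-448)<65)&(abs(C[...,1]+376)<35);m=cv2.morphologyEx(m.astype(np.uint8),cv2.MORPH_OPEN,np.ones((3,3)))>0
print("driver",rect(C[m]),np.percentile(C[m][:,2],[5,50,95]),m.sum())
E
python3 plan.py 442.1 -377.7 90 16 2/ 442.1 -377.7 2 16 1
```

```text
[ 444.5 -376.3  160.3] 16.25 t 33.05 w 41.3 F [ 0.  -0.1 -0.3]
yellow [315, 181, 16, 82, 1257] [ 442.7 -378.2   70.    13.1   16.7] 14.0
driver [ 448.1 -376.5   99.5   13.4   16.6] [10.05279476 13.51016668 15.51259041] 1640
now [ 444.4 -376.4  160.2] 16.24 t 33.1 w 41.4 F [-0.2  0.1 -0.1]
{"linear":[-0.0013,0.0003,0.0351],"turn":0.12}
{"linear":[-0.0013,0.0003,0.0351],"turn":0.12}
-- [ 442.1 -377.7   90. ] 16.0
{"linear":[0.0000,0.0000,0.0880],"turn":-0.00}
-- [ 442.1 -377.7    2. ] 16.0
```

View pics/w10.png

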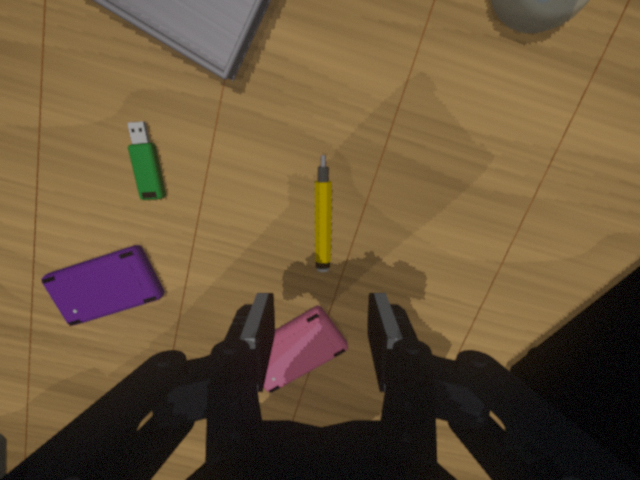

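Yellow driver at (323,225), its handle clear of the pink look-alike (300,345).

Call:
send_rows(increments=[{"linear": [-0.0012, 0.0005, 0.045], "turn": -0.2}, {"linear": [-0.0012, 0.0005, 0.045], "turn": -0.2}, {"linear": [0, 0, 0.035], "turn": 0}, {"linear": [0, 0, 0.02], "turn": 0}, {"linear": [0, 0, 0.009], "turn": 0}])

```text
clock: 33.72
position: [442.3, -378.1, 5.7]
tool_rot: [0.99, 0.144, -0.0, -0.0]
ft_force: [0.5, -0.3, 0.5]
grip_width: 41.4
```

Call:
send_rows(increments=[{"linear": [0, 0, 0.004], "turn": 0}, {"linear": [0, 0, 0], "turn": 0}, {"linear": [0, 0, 0], "turn": 0}, {"linear": [0, 0, 0], "turn": 0}, {"linear": [0, 0, 0], "turn": 0}])

```text
clock: 34.35
position: [442.4, -378.4, 2.6]
tool_rot: [0.99, 0.144, 0.0, 0.0]
ft_force: [-0.5, -0.7, -0.3]
grip_width: 41.7
```

Call:
send_rows(increments=[{"linear": [0, 0, 0], "turn": 0}, {"linear": [0, 0, 0], "turn": 0}, {"linear": [0, 0, 0], "turn": 0}, {"linear": [0, 0, 0], "turn": 0}, {"linear": [0, 0, 0], "turn": 0}], claw=-1)

```text
clock: 34.98
position: [442.3, -378.3, 2.4]
tool_rot: [0.99, 0.144, 0.0, 0.0]
ft_force: [-1.0, 1.0, 4.3]
grip_width: 12.5
```

Call:
send_rows(increments=[{"linear": [0, 0, -0.005], "turn": 0}, {"linear": [0, 0, -0.02], "turn": 0}, {"linear": [0, 0, -0.035], "turn": 0}, {"linear": [0, 0, -0.045], "turn": 0}, {"linear": [0, 0, -0.045], "turn": 0}])

```text
clock: 35.6
position: [442.3, -378.1, 155.1]
tool_rot: [0.99, 0.145, 0.0, 0.0]
ft_force: [0.6, -0.1, -1.6]
grip_width: 12.7
```

```bash
python3 - <<'E'
import numpy as np
a=np.radians(-13.8);R=np.array([[np.cos(a),-np.sin(a)],[np.sin(a),np.cos(a)]])
print("driver tcp",R@[-6,-70]+[627,-182],"green ctr",R@[0,0]+[627,-182])
E
python3 plan.py 604.5 -248.5 150 -13.8 6
```

```text
driver tcp [ 604.47585229 -248.54819885] green ctr [ 627. -182.]
now [ 442.3 -378.1  155.1] 16.62 t 35.6 w 12.7 F [ 0.6 -0.1 -1.6]
{"linear":[0.0321,-0.0130,0.0008],"turn":5.07}
{"linear":[0.0308,-0.0157,0.0008],"turn":5.07}
{"linear":[0.0293,-0.0184,0.0008],"turn":5.07}
{"linear":[0.0276,-0.0209,0.0008],"turn":5.07}
{"linear":[0.0256,-0.0233,0.0008],"turn":5.07}
{"linear":[0.0234,-0.0254,0.0008],"turn":5.07}
-- [ 604.5 -248.5  150. ] -13.8
```

Call:
send_rows(increments=[{"linear": [0.032, -0.013, 0.001], "turn": 5.1}, {"linear": [0.0308, -0.0157, 0.001], "turn": 5.1}, {"linear": [0.0293, -0.0184, 0.001], "turn": 5.1}, {"linear": [0.0276, -0.021, 0.001], "turn": 5.1}, {"linear": [0.0256, -0.0233, 0.001], "turn": 5}])

```text
clock: 36.22
position: [578.4, -269.7, 148.8]
tool_rot: [0.997, -0.078, 0.001, 0.0]
ft_force: [0.1, -1.0, -0.8]
grip_width: 12.3
```

Call:
send_rows(increments=[{"linear": [0.0234, -0.0254, 0.001], "turn": 5}, {"linear": [0, 0, 0], "turn": 0}, {"linear": [0, 0, 0], "turn": 0}, {"linear": [0, 0, 0], "turn": 0}, {"linear": [0, 0, 0], "turn": 0}])

```text
clock: 36.85
position: [604.0, -249.8, 146.6]
tool_rot: [0.993, -0.121, 0.0, 0.0]
ft_force: [-0.1, -0.5, -0.5]
grip_width: 12.9
```

```bash
python3 look.py w11
python3 - <<'E'
from look import *
z=np.load("pics/w11.npz");C=z["C"];d=z["d"];p=z["p"];T=z["T"]
L=(C-T[:3,3])@T[:3,:3]
m=hsvmask(p,"yellow")&(d>0)&(L[...,2]>-40);print("handle in tool",rect(L[m]),np.percentile(L[m],[2,50,98],0).round(1))
q=L[m];print("tilt mm/mm",np.polyfit(q[:,0],q[:,2],1))
E
python3 plan.py 604.5 -248.5 13 -13.8 3
```

```text
[ 604.  -249.8  146.6] -13.86 t 36.85 w 12.9 F [-0.1 -0.5 -0.5]
handle in tool [ 0.5  0.1 70.2 13.8 -0.4] [[-32.   -6.1 -13.2]
 [  7.6   0.2 -11.7]
 [ 34.9   6.3  -8.3]]
tilt mm/mm [ 7.24827711e-03 -1.13731349e+01]
now [ 604.1 -249.6  146.5] -13.85 t 36.9 w 12.5 F [-0.6  0.4  0.1]
{"linear":[0.0000,-0.0004,0.0445],"turn":-0.02}
{"linear":[0.0000,-0.0004,0.0445],"turn":-0.02}
{"linear":[0.0000,-0.0004,0.0445],"turn":-0.02}
-- [ 604.5 -248.5   13. ] -13.8
```

View pics/w11.png

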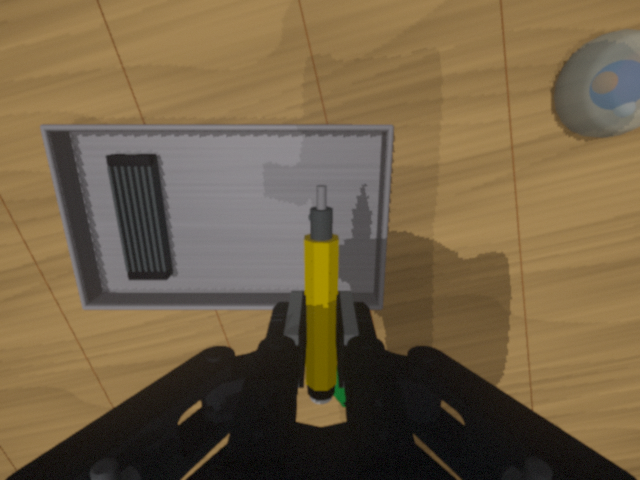

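Driver level in the grip above the free right end; enclosure lying in the left end (140,215).

Call:
send_rows(increments=[{"linear": [0, -0.0006, 0.045], "turn": 0}, {"linear": [0, -0.0006, 0.045], "turn": 0}, {"linear": [0, 0, 0.025], "turn": 0}, {"linear": [0, 0, 0.013], "turn": 0}, {"linear": [0, 0, 0.004], "turn": 0}])

```text
clock: 37.52
position: [604.8, -247.9, 14.2]
tool_rot: [0.993, -0.12, -0.0, -0.0]
ft_force: [-0.2, -0.5, 0.1]
grip_width: 12.6
```

Call:
send_rows(increments=[{"linear": [0, 0, 0.001], "turn": 0}, {"linear": [0, 0, 0.001], "turn": 0}, {"linear": [0, 0, 0], "turn": 0}, {"linear": [0, 0, 0], "turn": 0}, {"linear": [0, 0, 0], "turn": 0}])

```text
clock: 38.15
position: [604.9, -247.7, 12.5]
tool_rot: [0.993, -0.12, 0.0, -0.0]
ft_force: [0.5, -0.2, -0.6]
grip_width: 12.3
```

Call:
send_rows(increments=[{"linear": [0, 0, 0.0006], "turn": 0}, {"linear": [0, 0, 0], "turn": 0}, {"linear": [0, 0, 0], "turn": 0}, {"linear": [0, 0, 0], "turn": 0}, {"linear": [0, 0, 0], "turn": 0}])

```text
clock: 38.78
position: [604.8, -247.7, 11.7]
tool_rot: [0.993, -0.12, 0.0, -0.0]
ft_force: [0.1, -0.3, -1.6]
grip_width: 12.6
```

Call:
send_rows(increments=[{"linear": [0, 0, 0.0005], "turn": 0}, {"linear": [0, 0, 0], "turn": 0}, {"linear": [0, 0, 0], "turn": 0}, {"linear": [0, 0, 0], "turn": 0}, {"linear": [0, 0, 0], "turn": 0}])

```text
clock: 39.4
position: [604.9, -247.7, 11.5]
tool_rot: [0.993, -0.12, 0.0, -0.0]
ft_force: [-2.3, 1.4, 4.7]
grip_width: 12.7
```

Call:
send_rows(increments=[{"linear": [0, 0, 0], "turn": 0}, {"linear": [0, 0, 0], "turn": 0}, {"linear": [0, 0, 0], "turn": 0}, {"linear": [0, 0, 0], "turn": 0}, {"linear": [0, 0, 0], "turn": 0}], claw=-0.35)

```text
clock: 40.02
position: [604.9, -247.7, 11.2]
tool_rot: [0.993, -0.12, 0.0, -0.0]
ft_force: [-0.4, 0.5, -0.4]
grip_width: 28.3
```

Call:
send_rows(increments=[{"linear": [0, 0, -0.005], "turn": 0}, {"linear": [0, 0, -0.02], "turn": 0}, {"linear": [0, 0, -0.035], "turn": 0}, {"linear": [0, 0, -0.045], "turn": 0}, {"linear": [0, 0, -0.04], "turn": 0}])

```text
clock: 40.65
position: [605.2, -247.7, 159.7]
tool_rot: [0.993, -0.12, 0.001, 0.0]
ft_force: [0.5, -0.1, 0.5]
grip_width: 28.1
```

```bash
python3 look.py w12 yellow; python3 plan.py 446 -226 160 20.2 6
```

```text
[ 605.2 -247.7  159.7] -13.79 t 40.65 w 28.1 F [ 0.5 -0.1  0.5]
yellow [313, 182, 17, 84, 1272] [ 604.9 -248.    70.5   13.1  -13.4] 23.2
now [ 607.5 -248.3  165.7] -13.79 t 40.7 w 28.0 F [1.6 1.1 5.5]
{"linear":[-0.0270,0.0028,0.0010],"turn":-5.67}
{"linear":[-0.0272,0.0001,0.0010],"turn":-5.67}
{"linear":[-0.0270,-0.0026,0.0010],"turn":-5.67}
{"linear":[-0.0267,-0.0052,0.0010],"turn":-5.67}
{"linear":[-0.0260,-0.0078,0.0010],"turn":-5.67}
{"linear":[-0.0251,-0.0103,0.0010],"turn":-5.67}
-- [ 446. -226.  160.] 20.2
```

Driver flat on the tray floor (top at 23 mm). Now the green stick.

Call:
send_rows(increments=[{"linear": [-0.0265, 0.0028, 0], "turn": -5.7}, {"linear": [-0.0268, 0.0001, 0], "turn": -5.7}, {"linear": [-0.0267, -0.0026, 0], "turn": -5.7}, {"linear": [-0.0264, -0.005, 0], "turn": -5.7}, {"linear": [-0.026, -0.0076, 0], "turn": -5.6}], claw=0, grip_force=25)

```text
clock: 41.32
position: [471.2, -229.7, 157.5]
tool_rot: [0.992, 0.129, 0.001, 0.001]
ft_force: [0.4, -0.4, 0.5]
grip_width: 42.5
```

Call:
send_rows(increments=[{"linear": [-0.025, -0.01, 0], "turn": -5.6}, {"linear": [0, 0, 0], "turn": 0}, {"linear": [0, 0, 0], "turn": 0}, {"linear": [0, 0, 0], "turn": 0}, {"linear": [0, 0, 0], "turn": 0}])

```text
clock: 41.95
position: [445.6, -226.2, 156.1]
tool_rot: [0.984, 0.175, 0.0, -0.0]
ft_force: [-0.3, 0.0, -0.4]
grip_width: 42.7
```

```bash
python3 look.py w13 green; python3 plan.py 446.1 -226.2 90 20.2 2 / 446.1 -226.2 4 20.2 1
python3 - <<'E'
from look import *
z=np.load("pics/w13.npz");C=z["C"];d=z["d"]
m=(d>0)&(C[...,2]>5)&(C[...,2]<20)&(abs(C[...,0]-450)<42)&(abs(C[...,1]+225)<30);m=cv2.morphologyEx(m.astype(np.uint8),cv2.MORPH_OPEN,np.ones((3,3)))>0
print("green",rect(C[m]),m.sum())
E
```

```text
[ 445.6 -226.2  156.1] 20.21 t 41.95 w 42.7 F [-0.3  0.  -0.4]
green [311, 198, 22, 51, 1017] [ 444.1 -227.4   43.6   17.9   20.3] 12.6
now [ 445.4 -226.2  156.1] 20.21 t 42.0 w 42.6 F [-0.5 -0.1 -0. ]
{"linear":[0.0003,0.0001,0.0330],"turn":0.01}
{"linear":[0.0003,0.0001,0.0330],"turn":0.01}
-- [ 446.1 -226.2   90. ] 20.2
{"linear":[0.0000,0.0000,0.0860],"turn":-0.00}
-- [ 446.1 -226.2    4. ] 20.2
green [ 450.7 -224.8   61.7   19.8   20.7] 1549
```

Call:
send_rows(increments=[{"linear": [0.0003, 0.0001, 0.045], "turn": -0.2}, {"linear": [0.0003, 0.0001, 0.045], "turn": -0.2}, {"linear": [0, 0, 0.035], "turn": 0}, {"linear": [0, 0, 0.018], "turn": 0}, {"linear": [0, 0, 0.007], "turn": 0}])

```text
clock: 42.62
position: [445.7, -226.2, 5.7]
tool_rot: [0.984, 0.179, -0.0, -0.0]
ft_force: [0.0, -0.2, -0.1]
grip_width: 42.5
```

Call:
send_rows(increments=[{"linear": [0, 0, 0.003], "turn": 0}, {"linear": [0, 0, 0], "turn": 0}, {"linear": [0, 0, 0], "turn": 0}, {"linear": [0, 0, 0], "turn": 0}, {"linear": [0, 0, 0], "turn": 0}])

```text
clock: 43.25
position: [445.8, -226.5, 3.4]
tool_rot: [0.984, 0.179, 0.0, 0.0]
ft_force: [-0.0, 0.3, -0.1]
grip_width: 42.6
```

Call:
send_rows(increments=[{"linear": [0, 0, 0], "turn": 0}, {"linear": [0, 0, 0], "turn": 0}, {"linear": [0, 0, 0], "turn": 0}, {"linear": [0, 0, 0], "turn": 0}, {"linear": [0, 0, 0], "turn": 0}], claw=-1)

```text
clock: 43.88
position: [445.8, -226.4, 3.3]
tool_rot: [0.984, 0.179, 0.0, 0.0]
ft_force: [-1.1, 0.8, 5.2]
grip_width: 19.1
```

Call:
send_rows(increments=[{"linear": [0, 0, -0.005], "turn": 0}, {"linear": [0, 0, -0.02], "turn": 0}, {"linear": [0, 0, -0.035], "turn": 0}, {"linear": [0, 0, -0.045], "turn": 0}, {"linear": [0, 0, -0.045], "turn": 0}])

```text
clock: 44.5
position: [445.5, -226.2, 154.6]
tool_rot: [0.984, 0.179, 0.0, -0.0]
ft_force: [0.6, -1.0, -0.5]
grip_width: 19.4
```

```bash
python3 plan.py 622 -181 145 -13.8 6
```

```text
now [ 445.5 -226.2  154.6] 20.62 t 44.5 w 19.4 F [ 0.6 -1.  -0.5]
{"linear":[0.0302,0.0033,0.0016],"turn":5.74}
{"linear":[0.0304,0.0003,0.0016],"turn":5.74}
{"linear":[0.0302,-0.0028,0.0016],"turn":5.74}
{"linear":[0.0298,-0.0058,0.0016],"turn":5.74}
{"linear":[0.0291,-0.0087,0.0016],"turn":5.74}
{"linear":[0.0281,-0.0116,0.0016],"turn":5.74}
-- [ 622. -181.  145.] -13.8
```

Call:
send_rows(increments=[{"linear": [0.03, 0.0033, 0.001], "turn": 5.7}, {"linear": [0.0304, 0.0003, 0.001], "turn": 5.7}, {"linear": [0.0302, -0.0028, 0.001], "turn": 5.7}, {"linear": [0.0298, -0.0058, 0.001], "turn": 5.8}, {"linear": [0.029, -0.0087, 0.001], "turn": 5.8}])

```text
clock: 45.12
position: [593.2, -188.4, 148.1]
tool_rot: [0.997, -0.072, -0.0, -0.0]
ft_force: [0.5, -0.5, -0.4]
grip_width: 19.4
```

Call:
send_rows(increments=[{"linear": [0.028, -0.0116, 0.001], "turn": 5.8}, {"linear": [0, 0, 0], "turn": 0}, {"linear": [0, 0, 0], "turn": 0}, {"linear": [0, 0, 0], "turn": 0}, {"linear": [0, 0, 0], "turn": 0}])

```text
clock: 45.75
position: [621.4, -181.8, 147.5]
tool_rot: [0.993, -0.121, 0.0, 0.0]
ft_force: [-0.2, 0.9, 0.0]
grip_width: 19.3
```

```bash
python3 look.py w14 yellow; python3 plan.py 622 -181 12.3 -13.8 3;python3 - <<'E'
from look import *
z=np.load("pics/w14.npz");C=z["C"];d=z["d"];p=z["p"];T=z["T"]
L=(C-T[:3,3])@T[:3,:3]
m=hsvmask(p,"green")&(d>0)&(L[...,2]>-40);print("body in tool",rect(L[m]),np.percentile(L[m],[2,50,98],0).round(1))
E
```

```text
[ 621.4 -181.8  147.5] -13.93 t 45.75 w 19.3 F [-0.2  0.9  0. ]
yellow [397, 183, 22, 87, 1439] [ 605.5 -247.5   69.5   13.7  -13.2] 23.0
now [ 621.5 -181.7  147.5] -13.92 t 45.8 w 19.5 F [-0.9  0.6  0.3]
{"linear":[0.0001,-0.0003,0.0451],"turn":-0.04}
{"linear":[0.0001,-0.0003,0.0451],"turn":-0.04}
{"linear":[0.0001,-0.0003,0.0451],"turn":-0.04}
-- [ 622.  -181.    12.3] -13.8
body in tool [-1.7  0.  44.  19.2  0.1] [[-20.6  -8.9 -10.4]
 [  1.8   0.2  -9.1]
 [ 19.6   9.3  -6.8]]
```

Call:
send_rows(increments=[{"linear": [0, -0.0005, 0.045], "turn": 0}, {"linear": [0, -0.0004, 0.045], "turn": 0}, {"linear": [0, 0, 0.025], "turn": 0}, {"linear": [0, 0, 0.013], "turn": 0}, {"linear": [0, 0, 0.004], "turn": 0}])

```text
clock: 46.42
position: [622.1, -180.4, 15.2]
tool_rot: [0.993, -0.121, -0.0, -0.0]
ft_force: [0.6, -0.1, 0.3]
grip_width: 19.3
```

Call:
send_rows(increments=[{"linear": [0, 0, 0.001], "turn": 0}, {"linear": [0, 0, 0.001], "turn": 0}, {"linear": [0, 0, 0], "turn": 0}, {"linear": [0, 0, 0], "turn": 0}, {"linear": [0, 0, 0], "turn": 0}])

```text
clock: 47.05
position: [622.1, -180.3, 13.4]
tool_rot: [0.993, -0.121, 0.0, -0.0]
ft_force: [-0.6, 0.9, 0.3]
grip_width: 19.2
```

Call:
send_rows(increments=[{"linear": [0, 0, 0.0006], "turn": 0}, {"linear": [0, 0, 0], "turn": 0}, {"linear": [0, 0, 0], "turn": 0}, {"linear": [0, 0, 0], "turn": 0}, {"linear": [0, 0, 0], "turn": 0}])

```text
clock: 47.68
position: [622.1, -180.3, 12.6]
tool_rot: [0.993, -0.121, 0.0, -0.0]
ft_force: [-0.0, 0.2, 0.3]
grip_width: 19.3
```

Call:
send_rows(increments=[{"linear": [0, 0, 0.0005], "turn": 0}, {"linear": [0, 0, 0], "turn": 0}, {"linear": [0, 0, 0], "turn": 0}, {"linear": [0, 0, 0], "turn": 0}, {"linear": [0, 0, 0], "turn": 0}])

```text
clock: 48.3
position: [622.1, -180.3, 12.4]
tool_rot: [0.993, -0.121, 0.0, -0.0]
ft_force: [-3.0, 0.2, 6.1]
grip_width: 19.2
```

Call:
send_rows(increments=[{"linear": [0, 0, 0], "turn": 0}, {"linear": [0, 0, 0], "turn": 0}, {"linear": [0, 0, 0], "turn": 0}, {"linear": [0, 0, 0], "turn": 0}, {"linear": [0, 0, 0], "turn": 0}], claw=-0.3)

```text
clock: 48.92
position: [622.1, -180.2, 12.1]
tool_rot: [0.993, -0.121, 0.0, -0.0]
ft_force: [-0.2, 0.8, -0.5]
grip_width: 30.4
```

Call:
send_rows(increments=[{"linear": [0, 0, -0.005], "turn": 0}, {"linear": [0, 0, -0.02], "turn": 0}, {"linear": [0, 0, -0.035], "turn": 0}, {"linear": [0, 0, -0.045], "turn": 0}, {"linear": [0, 0, -0.045], "turn": 0}])

```text
clock: 49.55
position: [622.1, -180.1, 165.3]
tool_rot: [0.993, -0.121, 0.001, 0.0]
ft_force: [1.0, -0.3, -0.2]
grip_width: 30.4
```

Call:
send_rows(increments=[{"linear": [-0.03, 0, -0.03], "turn": 0}, {"linear": [-0.03, 0, -0.03], "turn": 0}, {"linear": [-0.02, 0, -0.01], "turn": 0}, {"linear": [0, 0, 0], "turn": 0}, {"linear": [0, 0, 0], "turn": 0}])

```text
clock: 50.18
position: [544.7, -161.2, 232.4]
tool_rot: [0.993, -0.121, 0.0, 0.0]
ft_force: [-0.4, 0.6, 0.4]
grip_width: 29.9
```

```bash
python3 look.py w15 green yellow red blue
python3 - <<'E'
from h import *
p,d=env.snapshot("scene");cv2.imwrite("pics/end.png",p[:,:,::-1]);C=cloud("scene",p,d);o=np.load("pics/scene0.npz");C0=cloud("scene",o["p"],o["d"])
for n,(a,b,e,f) in dict(white=(332,153,368,178),box=(422,104,474,146),paper=(262,436,314,480),purple=(205,258,242,306),pink=(150,320,192,372)).items():
    print(n,"mean abs diff",np.abs(p[b:f,a:e].astype(int)-o["p"][b:f,a:e]).mean().round(1))
E
```

```text
[ 544.7 -161.2  232.4] -13.9 t 50.17 w 29.9 F [-0.4  0.6  0.4]
green [312, 100, 19, 48, 815] [ 619.7 -180.    42.4   17.3  -14.1] 21.8
yellow [385, 81, 19, 79, 1092] [ 605.6 -247.3   69.9   13.6  -13.9] 23.0
blue [0, 92, 73, 151, 2145] [652.1 138.6 119.5  93.3  10.4] 22.8
white mean abs diff 18.0
box mean abs diff 10.0
paper mean abs diff 9.0
purple mean abs diff 17.1
pink mean abs diff 10.0
```

View pics/w15.png

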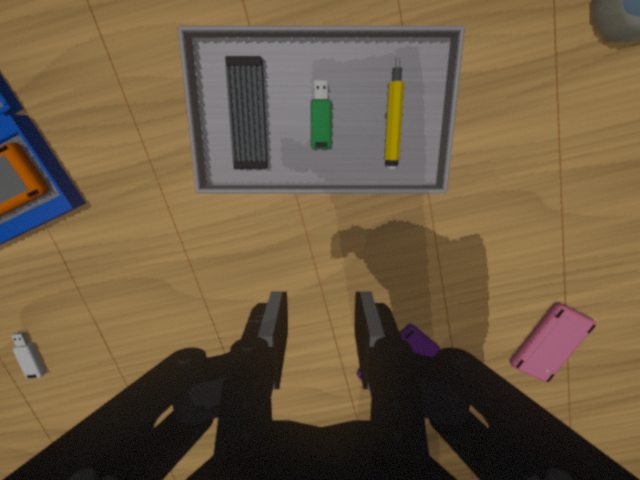

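View pics/end.png

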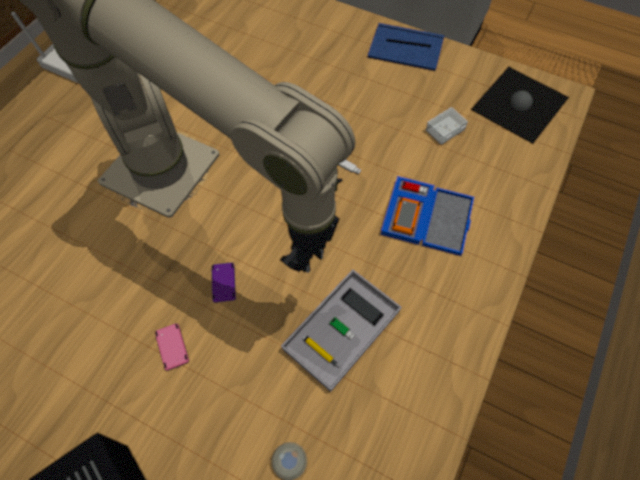

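The wrist view shows three separate items lying flat in the tray: enclosure (248,112), green stick (321,115) and driver (394,120). The scene view shows the drive and red stick in the case. The white stick, box, paperweight and look-alikes are where they were. Handing in.

```bash
python3 -c "
from station import env
print(env.read_state()['clock'],env.close_job())"
```

```text
the job is handed in; nothing more can be done
50.275 None
```

Both kits are packed and the job was handed in at 50.3 s, with the gripper raised clear of everything.

- **Backup kit (blue case), done first:** The orange drive lies flat in the large recess and the red stick in the small one. After allowing for a camera offset of about 0.8 mm, their tops measured about 32 mm and 29 mm, which is what seated parts should read.
- **Drive-swap kit (steel tray):** The enclosure, driver and green stick went in one after another. They lie side by side about 70 mm apart and all flat: their tops measured 23, 23 and about 22 mm, on a 9 mm floor.
- **How they were set down:** Each thing was lowered until it touched, and the wrist force then read 4–6 N before release. I saw no force anywhere near the limits.
- **Left alone:** In the last pictures the white stick, paperweight, acrylic box and the two look-alike drives appear where they started. A pixel comparison with the first scene picture didn't settle this, because the arm covers part of the white stick and its shadow shifts the colours, so I relied on the pictures.

No other check failed or disagreed.

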